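# Book in the next specimen case at the code reader

## Robot

A 7-joint arm with a two-finger parallel gripper is mounted at the origin on the work surface. World frame = base frame: x ahead of the robot, y to its left, z up, the work surface at z = 0. Lengths are in m, angles in degrees, forces in N, time in s.
With the tool pointing down it reaches from about 0.425 to 0.8 m from the base axis. Payload 8.3 kg.
Tool frame: the origin (TCP) lies on the centre line of the jaws, within the pads' length; the fingertips stand 8 mm ahead of it and the grasp point (between the pads) lies 11 mm behind it; z points along the fingers, x is the direction in which the jaws open and shut, and the axes are right-handed (so a half turn about z gives the same grasp; the last joint's range is limited). The gripper opens to 85 mm and grips with 20 to 120 N. Pads are 22 mm wide; open, the fingers measure 114 mm over their backs; the gripper's body (76 mm by 85 mm) begins 54 mm behind the grasp point. The pads swing forward as they close: fully open they stand 13 mm farther back than shut.
Start: joints at [-72.187, 21.967, 0.94, 78.501, -0.361, 79.538, -2.664], TCP at [0.228, 0.582, 0.239] pointing down, gripper open.
Joint ranges: [-169.22, 169.22], [-14.56, 117.87], [-87.37, 89.26], [10.42, 133.3], [-82.24, 262.24], [0.94, 117.77], [-172.7, 172.7]. Speed limits (degrees/s): [136.94, 136.94, 172.46, 172.46, 180, 180, 180].

## Interface

Orientations are given as a 3x3 rotation matrix whose columns are the frame's x, y, z axes.
In Python, from plant import manip gives the robot as it stands.
- The arm moves only by the tool send_rows, never from a script. Its argument "commands" is a list of rows, each an object with "translation": the shift along the tool's x, y, z in cm, a list of three; "spin": the turn about the tool's z in rad. A call has 1 to 20 rows; each row is the pose to reach, as a shift and turn from the pose commanded when the call began, along the tool's axes at that moment; what a row does not reach only later rows make up. A row lasts 1/8 s, in which the tool goes at most 62.5 mm and 10.7 degrees, less where a joint would pass 70% of its speed; a pose out of reach is approached as far as the arm can. A call with a gripper value outside its range is refused whole. "grip" is the closure, from -1 (fully open) to 1 (shut), so that 0 is half open, set as the call begins (left out, the last holds). The fingers move at their own pace and stop on an object; "grip_force" is the grip in N (left out, the last holds). Time passes only in rows, so rows that repeat a pose let the fingers close. It gives the time, the measured TCP pose, the force and the opening at its end, in the units of the state.
- manip.read_state(): the state, without advancing time (a new reading comes with each control period).
- manip.camera(name): name is "side" or "top" or "wrist"; returns (picture, depth): 400x640x3 uint8, red, green, blue; 400x640 float32, m along the optical axis (not along the pixel's ray), 0 where there is no reading.
- manip.camera_params(name): a dict with "fx", "fy", "cx", "cy" (pixels), "rvec" (rotation vector, rad) and "tvec" (3), from world to camera coordinates, as OpenCV has them. Camera axes: x right, y down, z forward; pixel columns grow to the right and rows downward; lengths in m; the calibration is good to about 2 mm. The wrist camera is an equidistant fisheye: a pixel r from the principal point sees the ray r / f radians off the axis. A picture is of the moment at which its call begins: read the wrist's pose just before it. camera_params takes no time and is no camera call; for the wrist camera it gives the pose at the moment of the call.
- manip.hand_in(): hands the job in, once; it reports no verdict.
The state is a dict: "clock": time; "joint_positions": joint angles; "joint_velocities": joint speeds; "tau": joint torques, N m; "ee_pos": TCP position; "orientation": TCP orientation; "contact_force": force on the tool from outside, world axes, zero at the start; "torque": the same for the moment, N m; "width": finger opening in m.
Only numpy, scipy, OpenCV 4.12 (cv2) and the standard library are available. Lean on these libraries where they do the work, as an engineer would, in place of code of your own. Each camera call takes 0.05 s, during which the arm holds its last target.

## Task

Book in the next specimen case: draw the bottom case out of the magazine, leaving the three above it in the chute, and lay it gently and flat inside the white tape frame on the lab jack, its striped label end facing the code reader's window. Only when it lies there and you have let go of it, pinch the reader's grip and squeeze its orange trigger fully home against its spring, hold it for about a second, then let it spring back. Leave the case in the frame and everything else on the desk where it stands.

Things in the scene. Friction and masses are not known exactly. Their poses are not given: they have to be found in the camera images.
- magazine: Fixed open-topped chute with a stack of 4 flat cases, cut low in front. Origin: desk level, centre of the column; -x is its front, the way the bottom case is drawn. Inside 91 (x) x 51 (y) mm, floor 12 mm above the desk. Front half and the lips at the front corners are 68 mm high, rear half 107 mm. Base plate x = -50..68, y = +-40 mm, 12 mm high.
- slot (a point): Middle of the slot under the magazine's front lips: 50 mm in front (-x) of the column's centre, 20 mm above the desk; axes as the magazine. Only the bottom case fits under the lips. In front of it a tongue 28 mm wide, 12 mm high, 47 mm long carries the protruding case; beside the tongue the desk is free for the fingers.
- case_center (a point): Centre of the bottom case, the one to book in: grey box 90 (x) x 48 (y) x 13 (z) mm, 50 to 100 g. Its front end (-x) has the striped label (one red stripe). It starts level on the chute floor, sticking out 35 to 45 mm in front. Pulled level along the magazine's -x, it is clear of stack and lips once its centre is 97 mm in front of the column's (a pull of 52 to 62 mm); the stack then sinks 13 mm.
- label (a point): Middle of the label on the front end of the bottom case (45 mm from the case's centre along its -x).
- upper1_center (a point): Centre of the second case from below (same size; blue stripe on its label); lies on the bottom case, in the column of the magazine.
- upper2_center (a point): Centre of the third case from below (green stripe).
- upper3_center (a point): Centre of the top case (yellow stripe). Its top is 64 mm above the desk at the start.
- station: Fixed reading station, base 110 x 300 x 12 mm; z up, origin at desk level midway along its y. At +y a code reader is clamped lying on its side: head x = -90..-30, y = 18..140 mm, top 126 mm above the desk (clamp at its +x side to x = -7 mm), window at y = 18 mm looking to -y at the lab jack. Its pistol grip sticks out level to -x.
- reading_place (a point): Centre of the white tape frame (inside 50 x 92 mm) on the upper face of the lab jack's plate, 85 mm above the desk; axes as the station. The plate is 94 (x) x 122 (y) mm. The case belongs with its centre over this point, its length along y, label end towards +y (the reader).
- label_place (a point): Where the middle of the label should come: 45 mm towards the reader (+y of the station) from reading_place, 6.5 mm above the plate. The reader's window is 58 mm further along +y.
- squeeze_point (a point): Pinch point of the pistol grip, free from straight above and below, 95 mm up, midway between the grip's back and the face of the squeezed trigger. x runs along the grip to the head, y is the squeezing direction (trigger on -y). Grip 30 mm thick in z, 34 mm in y, from 37 mm (head side) to 67 mm (end) from here. Across grip and trigger: 52 mm at rest, 41 mm squeezed.
- trigger_face (a point): Point on the outer face of the orange trigger blade, near its free end (blade 42 mm long, 18 mm high).
- trigger (a joint): Angle of the sprung trigger about a vertical hinge at the head end of the grip: 0 at rest, 0.25 rad squeezed home (hard stop); grows as the blade swings towards the grip, its end moving 10 mm. About 4 N at the blade's end starts it, 7 N holds it home; it springs back by itself.
- vial_a: Bystander: small glass vial with black cap, 26 mm diameter, 58 mm tall, upright, near the magazine. Origin: centre of the underside.
- jar: Bystander: amber jar with white lid, 58 mm diameter, 75 mm tall, near the magazine. Origin: underside centre.
- ocular: Bystander: black spare eyepiece standing upright, 38 mm diameter, 54 mm tall, behind the station. Origin: underside centre.
- blower: Bystander: black rubber dust blower standing upright, 58 mm diameter, 105 mm tall with its thin nozzle, behind the station. Origin: underside centre.
- dish: Bystander: clear flat round dish with lid, 64 mm diameter, 17 mm high, lying in front of the magazine, on the line along which the cases are drawn: its rim is about 15 to 40 mm beyond where the front of the case comes when the case is just clear, so draw no further than needed before lifting. Origin: underside centre.
- bottle: Bystander: tall white plastic bottle with a red cap, standing upright, 60 mm diameter, 170 mm tall, beside the jack on the side away from the reader. Origin: underside centre.
- brush: Bystander: brush 150 mm long lying on the desk near the back. Origin: about its middle.
- mouse: Bystander: black computer mouse 100 x 58 x 34 mm on the left of the desk. Origin: underside centre.
There are look-alikes about, which are no part of the job. What is shaped like the part that bears upper3_center but purple is not meant.

How it is judged:
By the outcome, as a careful person would: the job done as asked, in the order asked, and still so for the second after the job is handed in, with the robot touching nothing.
It also fails if it takes over 56 s, if anything falls off the work surface, if the arm or the gripper's body presses on something with over 40 N, if the wrist force passes 120 N, or if a joint passes its speed limit or range.

## Working session

There is one attempt and no reset: what is moved stays moved. The work goes in short steps, Python scripts to look and compute and a tool call to move; the robot and the scene stay as the last step left them, time stands still between calls to the robot, and variables do not carry over. Pictures are saved under pics/ and viewed, and the job is handed in when it is done.

Besides the shell and the picture viewer there is one more tool, called after "Request:" as name(argument=value, ...), one argument or row to a line, values as JSON. send_rows: Moves the arm, as the interface text tells. Its arguments: {"type":"object","properties":{"commands":{"type":"array"},"grip":{"type":"number"},"grip_force":{"type":"number"}},"required":["commands"]}

```bash
ls; mkdir -p pics; cat > h.py <<'E'
import numpy as np, cv2, pickle
from plant import manip
def grab(name,tag):
    P=manip.camera_params(name); im,d=manip.camera(name)
    cv2.imwrite(f'pics/{tag}.png',im[:,:,::-1]); np.savez(f'pics/{tag}.npz',im=im,d=d); pickle.dump(P,open(f'pics/{tag}.pkl','wb'))
    return im,d,P
def load(tag):
    z=np.load(f'pics/{tag}.npz'); return z['im'],z['d'],pickle.load(open(f'pics/{tag}.pkl','rb'))
def cloud(d,P,fish=False):
    v,u=np.mgrid[:d.shape[0],:d.shape[1]].astype(float)
    x=(u-P['cx'])/P['fx'];y=(v-P['cy'])/P['fy']
    if fish:
        r=np.hypot(x,y)+1e-9; s=np.tan(r)/r; x*=s;y*=s
    c=np.stack([x*d,y*d,d],-1)
    R=cv2.Rodrigues(np.array(P['rvec'],float))[0]; t=np.array(P['tvec'],float).ravel()
    w=(c-t)@R
    w[d<=0]=np.nan
    return w
def ray(u,v,z,P,fish=False):
    x=(u-P['cx'])/P['fx'];y=(v-P['cy'])/P['fy']
    if fish:
        r=np.hypot(x,y)+1e-9; s=np.tan(r)/r; x*=s;y*=s
    R=cv2.Rodrigues(np.array(P['rvec'],float))[0]; t=np.array(P['tvec'],float).ravel()
    o=-R.T@t; dd=R.T@np.array([x,y,1.]); return o+dd*(z-o[2])/dd[2]
E
python3 - <<'E'
from h import *
np.set_printoptions(precision=4,suppress=True)
print(manip.read_state())
for n in ('top','side','wrist'):
    im,d,P=grab(n,n+'0'); print(n,P)
E
```

```text
pics
{'clock': 0.0, 'joint_positions': array([-72.1872,  22.0141,   0.9372,  78.563 ,  -0.3609,  79.5386,
        -2.6635]), 'joint_velocities': array([ 0.0419,  0.0117,  0.017 ,  0.0602,  0.0279, -0.0539,  0.0055]), 'tau': array([ -0.0009, -62.7602,   0.8438, -37.1824,   0.0165,   0.0143,
         0.    ]), 'ee_pos': array([0.228 , 0.5814, 0.2383]), 'orientation': array([[ 0.3651,  0.931 , -0.0007],
       [ 0.931 , -0.3651, -0.0018],
       [-0.002 ,  0.    , -1.    ]]), 'contact_force': array([-0.4217,  0.9163,  0.4472]), 'torque': array([ 0.0076, -0.0173, -0.0139]), 'width': 0.08564808422544547}
top {'fx': 450.79079145252456, 'fy': 450.79079145252456, 'cx': 313.23233776653484, 'cy': 194.79636613256608, 'rvec': array([ 2.2071, -2.1536,  0.08  ]), 'tvec': array([0.0251, 0.556 , 1.7087])}
side {'fx': 389.0078133245864, 'fy': 389.0078133245864, 'cx': 319.90703803696823, 'cy': 200.39617345351124, 'rvec': array([ 2.3382, -0.5336,  0.2029]), 'tvec': array([-0.4712,  0.2572,  1.0073])}
wrist {'fx': 309.70691628693146, 'fy': 309.70691628693146, 'cx': 319.91449931425564, 'cy': 201.9781904173853, 'rvec': array([-2.3585, -1.6081, -0.2676]), 'tvec': array([-0.6256, -0.0416,  0.3813])}
```

View pics/top0.png

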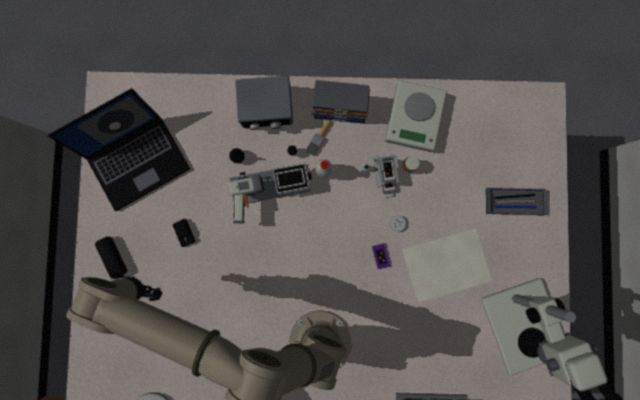

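View pics/side0.png

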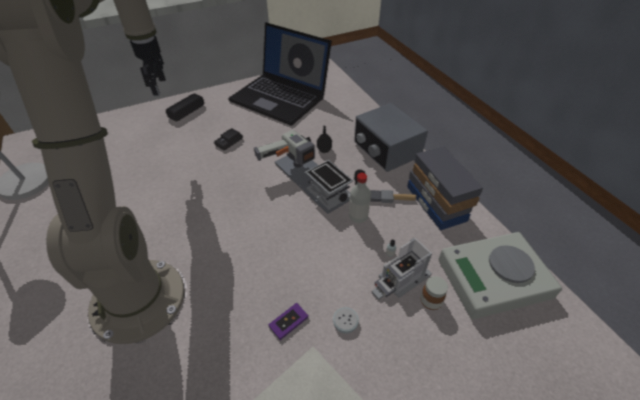

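View pics/wrist0.png

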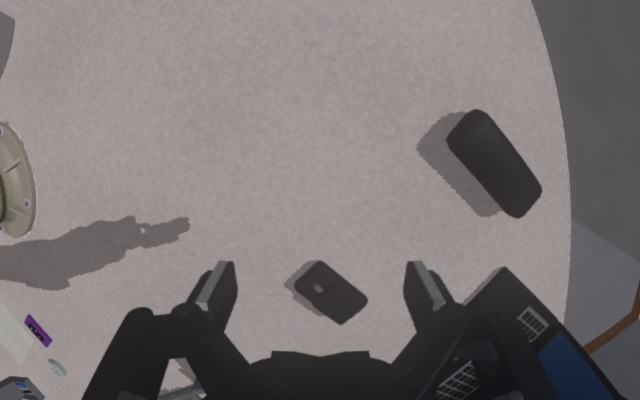

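```bash
python3 - <<'E'
from h import *
np.set_printoptions(precision=4,suppress=True)
im,d,P=load('top0'); w=cloud(d,P)
for n,(u,v) in dict(mag=(388,173),tongue=(391,190),dish=(400,224),jar=(411,164),jack=(291,179),bottle=(323,167),head=(244,185),grip=(238,208),vial=(368,168),trig=(245,202),ocular=(292,150),desk=(340,220)).items(): print(n,w[v,u])
c=im[110:250,210:450]; cv2.imwrite('pics/top0c.png',cv2.resize(c,None,fx=3.3,fy=3.3,interpolation=cv2.INTER_CUBIC)[:,:,::-1])
# wrist camera offset in tool frame
s=manip.read_state();Pw=pickle.load(open('pics/wrist0.pkl','rb'))
R=cv2.Rodrigues(np.array(Pw['rvec']))[0];o=-R.T@Pw['tvec']
print('cam in tool',s['orientation'].T@(o-s['ee_pos']),'axes',s['orientation'].T@R.T)
E
```

```text
mag [ 0.6405 -0.2397  0.0667]
tongue [ 0.5805 -0.2584  0.0266]
dish [ 0.4517 -0.2963  0.015 ]
jar [ 0.6753 -0.3237  0.0758]
jack [0.6066 0.1221 0.0891]
bottle [0.642  0.0062 0.1758]
head [0.5763 0.2887 0.1291]
grip [0.4937 0.3107 0.1085]
vial [ 0.6624 -0.1685  0.0324]
trig [0.5161 0.286  0.1088]
ocular [0.721  0.1233 0.0552]
desk [ 0.4616 -0.0669  0.0027]
cam in tool [ 0.0013 -0.0846 -0.1347] axes [[ 1.     -0.0005 -0.    ]
 [ 0.0005  0.9454  0.3258]
 [-0.0001 -0.3258  0.9454]]
```

View pics/top0c.png

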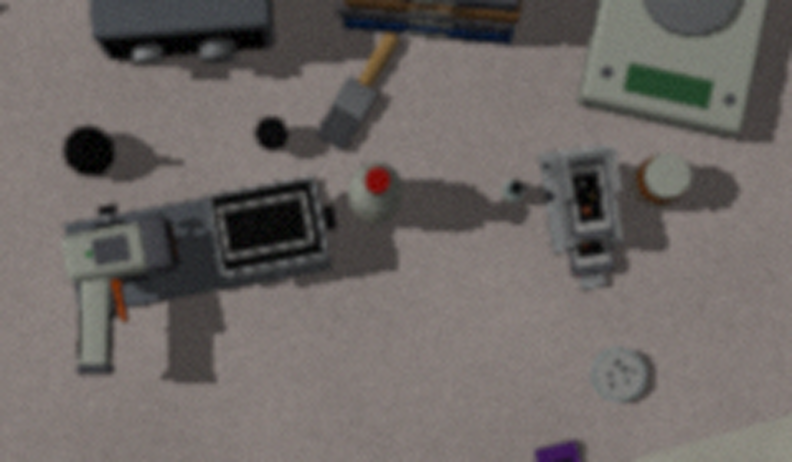

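Request:
send_rows(
  commands=[
    {"translation": [-4, 7, -2], "spin": -0.1},
    {"translation": [-8, 14, -4], "spin": -0.2},
    {"translation": [-11, 20, -6], "spin": -0.37},
    {"translation": [-14, 25, -6], "spin": -0.37},
    {"translation": [-17, 30, -6], "spin": -0.37},
    {"translation": [-20, 35, -6], "spin": -0.37},
    {"translation": [-23, 40.4, -6], "spin": -0.37},
    {"translation": [-23, 40.4, -6], "spin": -0.37},
    {"translation": [-23, 40.4, -6], "spin": -0.37},
    {"translation": [-23, 40.4, -6], "spin": -0.37},
  ],
)

```text
clock: 1.4
ee_pos: [0.5198, 0.221, 0.2989]
orientation: [[0.003, 1.0, -0.001], [1.0, -0.003, 0.0], [0.0, -0.001, -1.0]]
contact_force: [0.2, 0.2, 0.4]
width: 0.0849
```

```bash
python3 - <<'E'
from h import *
np.set_printoptions(precision=4,suppress=True)
s=manip.read_state(); print(s['ee_pos'],s['orientation'],s['joint_positions'],s['clock'])
grab('wrist','w1')
E
```

```text
[0.5198 0.221  0.2989] [[ 0.003   1.     -0.001 ]
 [ 1.     -0.003   0.0002]
 [ 0.0001 -0.001  -1.    ]] [-37.5031  13.2878  13.9025  82.7829  -3.212   84.3622  66.1872] 1.4
```

View pics/w1.png

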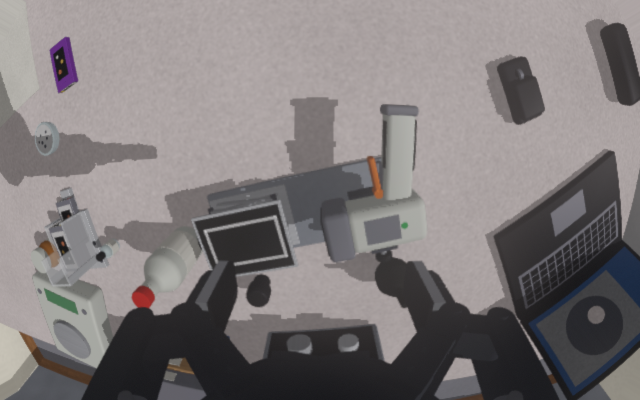

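```bash
python3 - <<'E'
from h import *
im,d,P=load('w1')
c=im[90:290,180:430]; cv2.imwrite('pics/w1c.png',cv2.resize(c,None,fx=3.2,fy=3,interpolation=cv2.INTER_CUBIC)[:,:,::-1])
np.set_printoptions(precision=4,suppress=True)
w=cloud(d,P,True)
for n,(u,v) in dict(frame=(245,243),plate=(200,225),head=(380,230),grip=(400,150),gripend=(400,112),trig=(375,170),desk=(300,60),desk2=(480,200)).items(): print(n,w[v,u],ray(u,v,w[v,u][2],P,True))
E
```

```text
frame [0.6108 0.1263 0.0854] [0.6108 0.1263 0.0854]
plate [0.5864 0.0677 0.0855] [0.5864 0.0677 0.0855]
head [0.5752 0.2889 0.1245] [0.5752 0.2889 0.1245]
grip [0.4881 0.3088 0.1107] [0.4881 0.3088 0.1107]
gripend [0.447  0.3066 0.1126] [0.447  0.3066 0.1126]
trig [0.5123 0.2835 0.1034] [0.5123 0.2835 0.1034]
desk [0.38   0.196  0.0012] [0.38   0.196  0.0012]
desk2 [ 0.5827  0.4832 -0.0007] [ 0.5827  0.4832 -0.0007]
```

View pics/w1c.png

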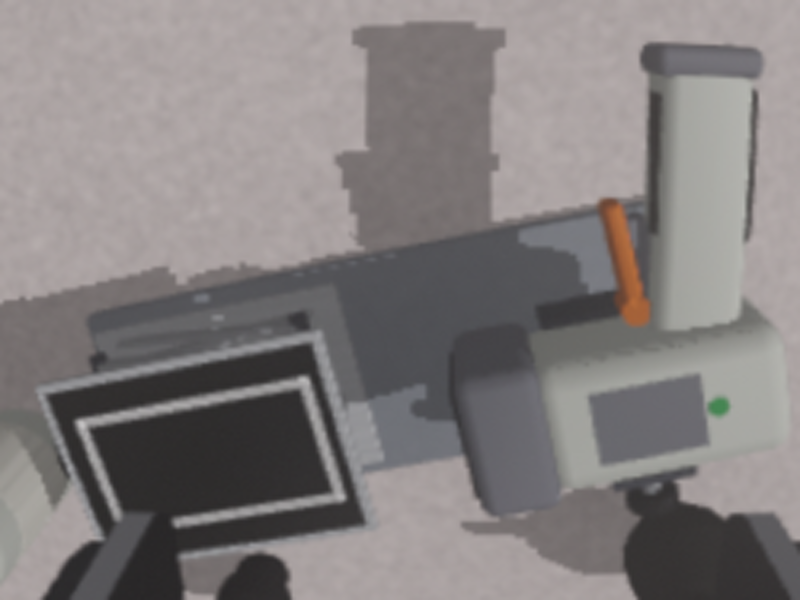

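```bash
cat > st.py <<'E'
from h import *
import sys
np.set_printoptions(precision=4,suppress=True)
def rect(pts,n):
    p=(pts[:,:2]*1000).astype(np.float32); r=cv2.minAreaRect(p); print(n,len(p),'c',np.round(r[0],1),'size',np.round(r[1],1),'ang',round(r[2],2)); print(cv2.boxPoints(r).round(1).tolist()); return r
def station(tag):
    im,d,P=load(tag); w=cloud(d,P,True)
    hsv=cv2.cvtColor(im,cv2.COLOR_RGB2HSV); V=im.max(-1)
    near=(np.abs(w[...,2]-.0855)<.004)&(np.hypot(w[...,0]-.610,w[...,1]-.125)<.12)
    m=(near&(V>110)).astype(np.uint8)
    n,l,s,c=cv2.connectedComponentsWithStats(m)
    dbg=im.copy(); 
    for k in range(1,n):
        if s[k,4]>60:
            uv=np.argwhere(l==k); pts=np.array([ray(u,v,.085,P,True) for v,u in uv]); rect(pts,'tape%d'%k)
    pl=near; uv=np.argwhere(pl); pts=np.array([ray(u,v,.085,P,True) for v,u in uv]); rect(pts,'plate')
    g=(w[...,2]>.104)&(w[...,2]<.117)&(w[...,0]<.525)&(w[...,1]>.25)&(w[...,1]<.36)&~((hsv[...,0]<20)&(hsv[...,1]>120))
    print('gripz',np.median(w[g][:,2])); r=rect(w[g],'grip')
    G=w[g]
    for x0 in np.arange(.45,.525,.01):
        q=G[np.abs(G[:,0]-x0)<.004]
        if len(q): print(round(x0,3),q[:,1].min(),q[:,1].max())
    t=(hsv[...,0]<20)&(hsv[...,1]>130)&(w[...,2]>.07)&(np.hypot(w[...,0]-.51,w[...,1]-.28)<.06)
    T=w[t]; print('trig z',T[:,2].min(),T[:,2].max()); rect(T,'trig')
    h=(w[...,2]>.120)&(w[...,2]<.13)&(w[...,1]>.2)&(w[...,1]<.4)&(w[...,0]>.5)&(w[...,0]<.65); rect(w[h],'head')
    cv2.imwrite(f'pics/{tag}m.png',m*255)
if __name__=='__main__': station(sys.argv[1])
E
python3 st.py w1
```

```text
tape1 784 c [610.2 124.3] size [ 95.  123.5] ang 11.85
[[551.0, 175.0], [576.2999877929688, 54.099998474121094], [669.2999877929688, 73.5999984741211], [644.0, 194.5]]
tape2 645 c [611.3 125.7] size [ 59.5 100.9] ang 12.21
[[571.5, 168.6999969482422], [592.9000244140625, 70.0999984741211], [651.0, 82.69999694824219], [629.5999755859375, 181.3000030517578]]
tape3 114 c [643.2  24.1] size [51.  19.3] ang 26.94
[[616.0999755859375, 21.200000762939453], [624.7999877929688, 4.0], [670.2999877929688, 27.100000381469727], [661.5999755859375, 44.29999923706055]]
plate 5725 c [610.5 122.4] size [ 95.1 237.2] ang 11.94
[[539.4000244140625, 228.60000610351562], [588.5, -3.4000000953674316], [681.5, 16.299999237060547], [632.5, 248.3000030517578]]
gripz 0.1099826401120612
grip 2387 c [481.9 301.7] size [52.8 86.2] ang 89.54
[[438.6000061035156, 275.6000061035156], [524.7999877929688, 274.8999938964844], [525.2000122070312, 327.70001220703125], [439.1000061035156, 328.3999938964844]]
0.45 0.28960539330075696 0.3272526751514798
0.46 0.2923946779765001 0.3276007017516056
0.47 0.29262766881778496 0.32804026806436276
0.48 0.29265266462011963 0.3281245210887201
0.49 0.2932279951076956 0.3280078957608082
0.5 0.2750717524426742 0.32760841680492164
0.51 0.29299741418972447 0.326506921620376
0.52 0.2926768094196534 0.32521650945698233
trig z 0.0985028843467304 0.106547606263129
trig 241 c [520.9 284.8] size [46.2  9. ] ang 11.56
[[497.3999938964844, 284.6000061035156], [499.20001220703125, 275.79998779296875], [544.5, 285.1000061035156], [542.7000122070312, 293.79998779296875]]
head 4101 c [574.4 284.9] size [ 59.3 117.4] ang 13.82
[[531.5999755859375, 334.79998779296875], [559.7000122070312, 220.8000030517578], [617.2000122070312, 235.0], [589.0999755859375, 349.0]]
```

Request:
send_rows(
  commands=[
    {"translation": [-5, 0, 0], "spin": 0},
    {"translation": [-11, 0.5, 1], "spin": 0},
    {"translation": [-17, 1, 2], "spin": 0},
    {"translation": [-23, 1, 3], "spin": 0},
    {"translation": [-29, 2, 4], "spin": 0},
    {"translation": [-35, 2, 5], "spin": 0},
    {"translation": [-41, 2, 5], "spin": 0},
    {"translation": [-47, 2, 5], "spin": 0},
    {"translation": [-47, 2, 5], "spin": 0},
    {"translation": [-47, 2, 5], "spin": 0},
    {"translation": [-47, 2, 5], "spin": 0},
  ],
)

```text
clock: 2.82
ee_pos: [0.5395, -0.2473, 0.2492]
orientation: [[-0.0, 1.0, 0.0], [1.0, 0.0, 0.001], [0.001, 0.0, -1.0]]
contact_force: [0.4, -0.0, 0.0]
width: 0.0852
```

```bash
python3 - <<'E'
from h import *
np.set_printoptions(precision=4,suppress=True)
s=manip.read_state(); print(s['ee_pos'],s['orientation'],s['joint_positions'],s['clock'])
im,d,P=grab('wrist','w2')
c=im[150:350,220:470]; cv2.imwrite('pics/w2c.png',cv2.resize(c,None,fx=3.2,fy=3,interpolation=cv2.INTER_CUBIC)[:,:,::-1])
E
```

```text
[ 0.5395 -0.2473  0.2492] [[-0.0001  1.      0.0001]
 [ 1.      0.0001  0.0011]
 [ 0.0011  0.0001 -1.    ]] [ -2.061   19.2469  31.1169  83.9697 -10.0339  79.5676 119.4644] 2.825
```

View pics/w2.png

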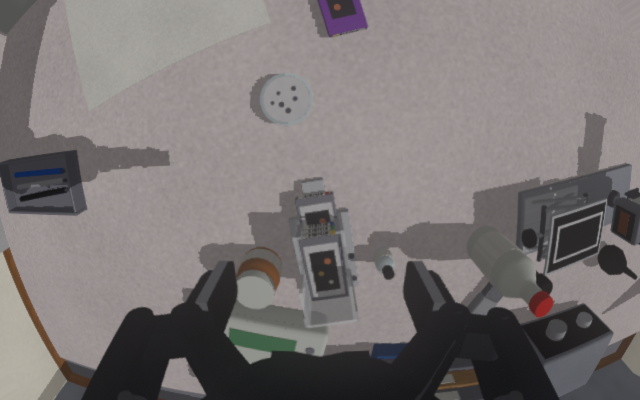

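View pics/w2c.png

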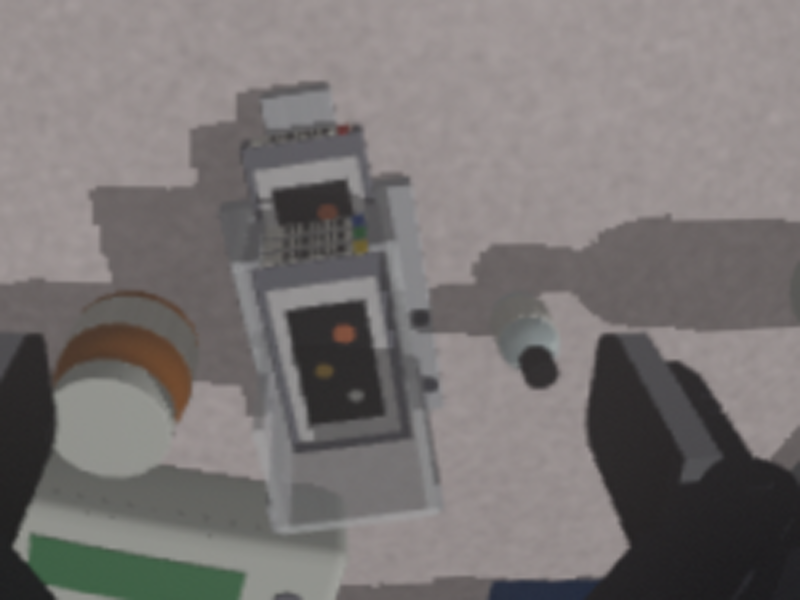

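```bash
python3 - <<'E'
from h import *
from st import rect
np.set_printoptions(precision=4,suppress=True)
im,d,P=load('w2'); w=cloud(d,P,True); x,y,z=w[...,0],w[...,1],w[...,2]
reg=(x>.53)&(x<.72)&(np.abs(y+.25)<.05)
v,u=np.mgrid[:400,:640]
front=(np.abs(z-.025)<.0025)&(x>.53)&(x<.64)&(np.abs(y+.255)<.03)
n,l,s,c=cv2.connectedComponentsWithStats(front.astype(np.uint8))
for k in range(1,n):
    if s[k,4]>100: print(s[k]); r=rect(w[l==k],'front%d'%k); print('z',np.median(z[l==k])); F=w[l==k]
for x0 in np.arange(.555,.60,.005):
    q=F[np.abs(F[:,0]-x0)<.0025]
    if len(q): print(x0.round(4),q[:,1].min(),q[:,1].max(),len(q))
for y0 in np.arange(-.28,-.23,.005):
    q=F[np.abs(F[:,1]-y0)<.0025]
    if len(q): print('y',y0.round(4),q[:,0].min(),len(q))
top=(np.abs(z-.064)<.003)&(x>.57)&(x<.72)&(np.abs(y+.25)<.05); rect(w[top],'top')
t2=(np.abs(z-.107)<.004)&(x>.57)&(x<.74)&(np.abs(y+.25)<.06); rect(w[t2],'rear')
tg=(np.abs(z-.012)<.002)&(x>.5)&(x<.60)&(np.abs(y+.26)<.03); rect(w[tg],'tongue')
ds=(np.abs(z-.016)<.004)&(x>.38)&(x<.52)&(np.abs(y+.29)<.06); r=rect(w[ds],'dish'); print(cv2.minEnclosingCircle((w[ds][:,:2]*1000).astype(np.float32)))
# finger tips
f=(z>.18)&(z<.40)&(v>255)
for name,mm in (('L',f&(u<320)),('R',f&(u>320))):
    q=w[mm]; i=q[:,2].argmin(); print(name,q[i],len(q), [ (np.percentile(q[:,2],p)) for p in (0,1,5)])
E
```

```text
[ 295  193   42   34 1074]
front1 1074 c [ 589.4 -250.7] size [38.5 48.2] ang 8.53
[[566.7999877929688, -229.6999969482422], [573.9000244140625, -277.3999938964844], [612.0999755859375, -271.70001220703125], [604.9000244140625, -224.0]]
z 0.025455199133377092
0.57 -0.2637450044050022 -0.22949479891656166 72
0.575 -0.2761754316221257 -0.2281689845973782 134
0.58 -0.276239970152631 -0.22814945018842103 157
0.585 -0.27510723423099565 -0.226783930501797 156
0.59 -0.27519899832523975 -0.22672520842220467 151
0.595 -0.27409259932982444 -0.22543798878342416 140
y -0.275 0.5752080070784911 41
y -0.27 0.5743165621617279 99
y -0.265 0.5718952780588306 121
y -0.26 0.5717537776949095 121
y -0.255 0.571436151283232 115
y -0.25 0.5702107587700685 115
y -0.245 0.5693737863883344 114
y -0.24 0.568870787502582 116
y -0.235 0.5683675148050914 115
y -0.23 0.5682459190523169 103
top 2759 c [ 649.9 -239.1] size [100.6  59.7] ang 10.66
[[594.9000244140625, -219.10000610351562], [606.0, -277.79998779296875], [704.9000244140625, -259.20001220703125], [693.7999877929688, -200.5]]
rear 534 c [ 676.8 -235.9] s
[... 237 characters left out ...]
 ang 8.82
[[552.7999877929688, -241.6999969482422], [558.5, -278.29998779296875], [575.5, -275.70001220703125], [569.7999877929688, -239.10000610351562]]
dish 2218 c [ 453.5 -285.3] size [61.6 62.1] ang 88.56
[[421.6000061035156, -315.29998779296875], [483.70001220703125, -316.8999938964844], [485.29998779296875, -255.3000030517578], [423.20001220703125, -253.6999969482422]]
((454.2904968261719, -285.2574768066406), 32.17013168334961)
L [ 0.5473 -0.2889  0.2542] 15880 [np.float64(0.25419437725415456), np.float64(0.26046552332616), np.float64(0.2728987476670484)]
R [ 0.5405 -0.2031  0.2542] 15876 [np.float64(0.25421703391030637), np.float64(0.2606624695517397), np.float64(0.2733317884987096)]
```

Request:
send_rows(
  commands=[
    {"translation": [0, 1.2, 4], "spin": -0.05},
    {"translation": [-0.2, 2.4, 8], "spin": -0.1},
    {"translation": [-0.43, 4.28, 12], "spin": -0.155},
    {"translation": [-0.43, 4.28, 15], "spin": -0.155},
    {"translation": [-0.43, 4.28, 15], "spin": -0.155},
    {"translation": [-0.43, 4.28, 15], "spin": -0.155},
  ],
  grip=-0.41,
  grip_force=60,
)

```text
clock: 3.62
ee_pos: [0.5821, -0.254, 0.1009]
orientation: [[-0.152, 0.988, 0.002], [0.988, 0.152, -0.001], [-0.001, 0.002, -1.0]]
contact_force: [0.4, 0.3, -0.1]
width: 0.0604
```

```bash
python3 - <<'E'
from h import *
np.set_printoptions(precision=4,suppress=True)
s=manip.read_state(); print(s['ee_pos'],s['orientation'],s['width'],s['clock'])
im,d,P=grab('wrist','w3'); w=cloud(d,P,True)
x,y,z=w[...,0],w[...,1],w[...,2]; v,u=np.mgrid[:400,:640]
f=(z>.075)&(z<.3)&(v>200)
from st import rect
R=s['orientation']
for name,mm in (('L',f&(u<320)),('R',f&(u>320))):
    q=(w[mm]-s['ee_pos'])@R; i=q[:,2].argmax(); print(name,q[i]); 
    t=q[q[:,2]>q[:,2].max()-.004]; print(t.min(0),t.max(0))
front=(np.abs(z-.025)<.0025)&(x>.53)&(x<.64)&(np.abs(y+.255)<.035)
n,l,ss,c=cv2.connectedComponentsWithStats(front.astype(np.uint8))
for k in range(1,n):
    if ss[k,4]>200: rect(w[l==k],'front'); print(np.median(z[l==k]))
E
```

```text
[ 0.5821 -0.254   0.1009] [[-0.1515  0.9885  0.0016]
 [ 0.9885  0.1515 -0.0005]
 [-0.0008  0.0015 -1.    ]] 0.06043126149742658 3.625
L [-0.0898  0.11    0.0261]
[-0.0976  0.0697  0.0221] [-0.022   0.11    0.0261]
R [0.0295 0.0701 0.0259]
[0.0284 0.0687 0.0219] [0.4516 0.3076 0.0259]
front 2955 c [ 589.2 -250.4] size [37.6 48. ] ang 8.9
[[566.9000244140625, -229.60000610351562], [574.4000244140625, -277.1000061035156], [611.5, -271.29998779296875], [604.0, -223.8000030517578]]
0.025449989398348232
```

View pics/w3.png

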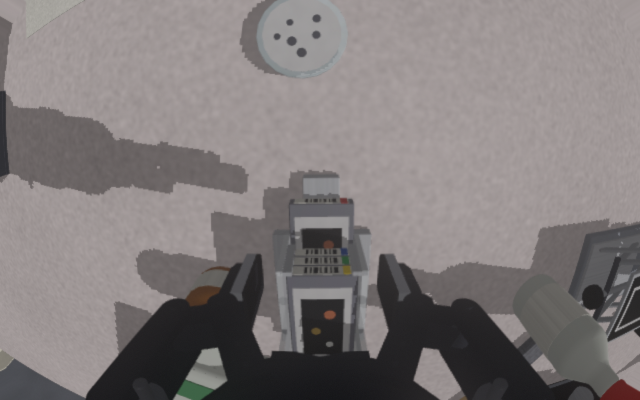

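```bash
python3 - <<'E'
from h import *
np.set_printoptions(precision=4,suppress=True)
s=manip.read_state(); im,d,P=load('w3'); w=cloud(d,P,True)
q=(w-s['ee_pos'])@s['orientation']
for sg in (-1,1):
    m=(np.abs(q[...,1])<.02)&(sg*q[...,0]>.02)&(sg*q[...,0]<.055)&(q[...,2]<.02)
    t=q[m]; k=t[:,2].max(); e=t[t[:,2]>k-.003]; print(sg,len(t),k,e.min(0),e.max(0)); print(np.sort(t[:,2])[::-1][:300:30])
t=np.array([.5825,-.2515,.0205])-s['ee_pos']; print('delta tool cm',100*s['orientation'].T@t)
E
```

```text
-1 9715 0.0035936484007059837 [-0.0288 -0.0082  0.0006] [-0.028   0.0105  0.0036]
[ 0.0036  0.0008 -0.0004 -0.0018 -0.003  -0.0041 -0.005  -0.0058 -0.0065
 -0.0072]
1 8638 0.004335984368562015 [ 0.0316 -0.0075  0.0014] [0.0323 0.0075 0.0043]
[ 0.0043  0.0006 -0.0007 -0.0022 -0.003  -0.0041 -0.0049 -0.0056 -0.0065
 -0.0071]
delta tool cm [0.2886 0.0376 8.0871]
```

Request:
send_rows(
  commands=[
    {"translation": [0.25, 0.04, 2], "spin": 0},
    {"translation": [0.25, 0.04, 4], "spin": 0},
    {"translation": [0.25, 0.04, 6], "spin": 0},
    {"translation": [0.25, 0.04, 7.3], "spin": 0},
    {"translation": [0.25, 0.04, 8.05], "spin": 0},
    {"translation": [0.25, 0.04, 8.05], "spin": 0},
    {"translation": [0.25, 0.04, 8.05], "spin": 0},
  ],
)

```text
clock: 4.55
ee_pos: [0.5818, -0.2521, 0.0194]
orientation: [[-0.151, 0.989, 0.001], [0.989, 0.151, -0.0], [-0.001, 0.001, -1.0]]
contact_force: [0.2, -0.7, -0.1]
width: 0.0602
```

```bash
python3 - <<'E'
from h import *
np.set_printoptions(precision=4,suppress=True)
s=manip.read_state(); print(s['ee_pos'],s['width'],s['clock'],s['contact_force'])
im,d,P=grab('wrist','w4'); 
c=im[170:370,220:420]; cv2.imwrite('pics/w4c.png',cv2.resize(c,None,fx=3,fy=3)[:,:,::-1])
E
```

```text
[ 0.5818 -0.2521  0.0194] 0.06022666003361347 4.55 [ 0.1683 -0.6906 -0.1141]
```

View pics/w4c.png

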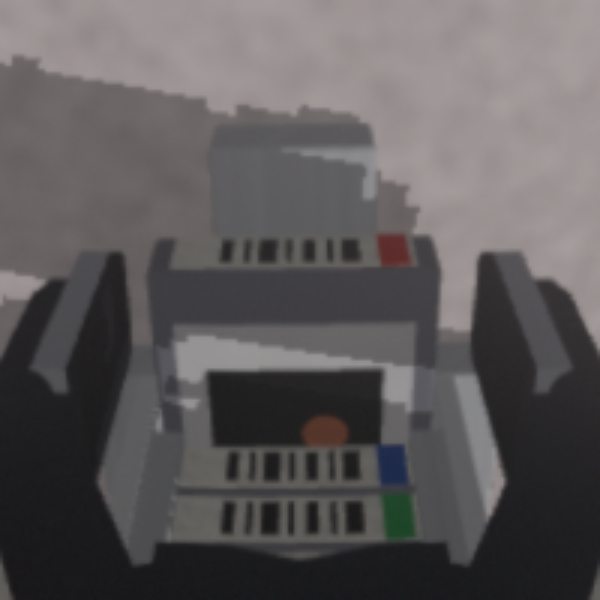

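Request:
send_rows(
  commands=[
    {"translation": [0.03, 0, -0.15], "spin": 0},
    {"translation": [0.03, 0, -0.15], "spin": 0},
    {"translation": [0.03, 0, -0.15], "spin": 0},
    {"translation": [0.03, 0, -0.15], "spin": 0},
    {"translation": [0.03, 0, -0.15], "spin": 0},
    {"translation": [0.03, 0, -0.15], "spin": 0},
  ],
  grip=1,
  grip_force=45,
)

```text
clock: 5.35
ee_pos: [0.5816, -0.2518, 0.0208]
orientation: [[-0.151, 0.989, 0.001], [0.989, 0.151, -0.0], [-0.001, 0.001, -1.0]]
contact_force: [-0.4, 0.5, 5.1]
width: 0.0465
```

```bash
python3 - <<'E'
from h import *
np.set_printoptions(precision=4,suppress=True)
s=manip.read_state(); print(s['ee_pos'],s['width'],s['clock'],s['contact_force'])
E
```

```text
[ 0.5816 -0.2518  0.0208] 0.046549335192794195 5.35 [-0.3766  0.5128  5.1184]
```

Request:
send_rows(
  commands=[
    {"translation": [0, -0.3, 0], "spin": 0},
    {"translation": [0, -0.8, 0], "spin": 0},
    {"translation": [0, -1.4, 0], "spin": 0},
    {"translation": [0, -2, 0], "spin": 0},
    {"translation": [0, -2.6, 0], "spin": 0},
    {"translation": [0, -3.2, 0], "spin": 0},
    {"translation": [0, -3.8, 0], "spin": 0},
    {"translation": [0, -4.4, 0], "spin": 0},
    {"translation": [0, -5, 0], "spin": 0},
    {"translation": [0, -5.5, 0], "spin": 0},
    {"translation": [0, -6, 0], "spin": 0},
    {"translation": [0, -6.4, 0], "spin": 0},
    {"translation": [0, -6.4, 0], "spin": 0},
    {"translation": [0, -6.4, 0], "spin": 0},
  ],
)

```text
clock: 7.1
ee_pos: [0.5171, -0.2614, 0.0201]
orientation: [[-0.15, 0.989, -0.002], [0.989, 0.15, 0.0], [0.0, -0.002, -1.0]]
contact_force: [-1.0, 1.4, 5.7]
width: 0.0471
```

```bash
python3 - <<'E'
from h import *
np.set_printoptions(precision=4,suppress=True)
s=manip.read_state(); print(s['ee_pos'],s['width'],s['clock'],s['contact_force'])
im,d,P=grab('wrist','w5'); 
c=im[120:370,220:420]; cv2.imwrite('pics/w5c.png',cv2.resize(c,None,fx=3,fy=2.4)[:,:,::-1])
w=cloud(d,P,True)
x,y,z=w[...,0],w[...,1],w[...,2]
a=(x*.988+y*.155); b=-x*.155+y*.988
m=(np.abs(b+.339)<.02)
for a0 in np.arange(.44,.62,.006):
    k=m&(np.abs(a-a0)<.003)
    if k.sum(): print(round(a0,3),np.round(np.nanmedian(z[k]),4),k.sum())
E
```

```text
[ 0.5171 -0.2614  0.0201] 0.0471455323154168 7.1 [-0.9812  1.4126  5.7433]
0.44 0.0003 487
0.446 0.0003 776
0.452 0.0993 4696
0.458 0.092 5318
0.464 0.024 1869
0.47 0.0246 853
0.476 0.025 767
0.482 0.0252 717
0.488 0.0253 691
0.494 0.0253 635
0.5 0.0255 605
0.506 0.0255 572
0.512 0.0257 524
0.518 0.0258 504
0.524 0.0258 251
```

View pics/w5c.png

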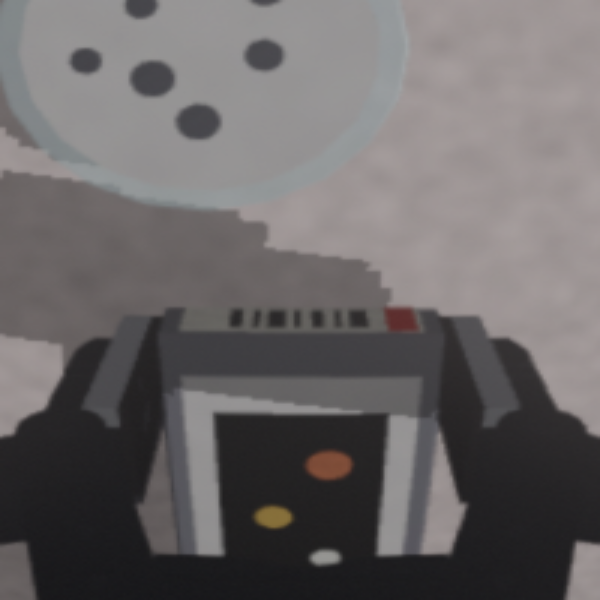

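```bash
python3 - <<'E'
from h import *
for n in ('side',):
    im,d,P=grab(n,n+'5')
    c=im[200:350,320:480]; cv2.imwrite('pics/side5c.png',cv2.resize(c,None,fx=4,fy=4,interpolation=cv2.INTER_CUBIC)[:,:,::-1])
E
```

```text
(no output)
```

View pics/side5c.png

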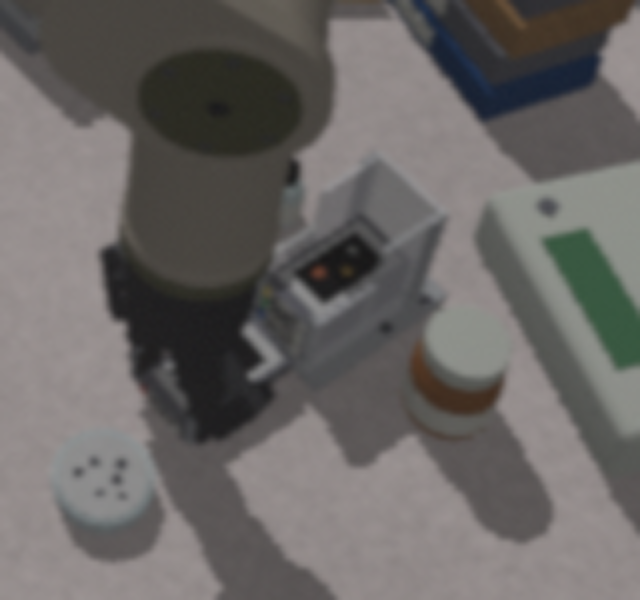

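```bash
python3 - <<'E'
from h import *
for t in ('side0','side5'):
    im,d,P=load(t); w=cloud(d,P)
    for u,v in ((404,262),(400,266),(408,264)): print(t,w[v,u].round(4))
E
```

```text
side0 [ 0.6499 -0.2359  0.0679]
side0 [ 0.6343 -0.2411  0.0669]
side0 [ 0.6584 -0.2428  0.0625]
side5 [ 0.6575 -0.2284  0.0531]
side5 [ 0.642  -0.2336  0.0516]
side5 [ 0.6634 -0.2382  0.0531]
```

Request:
send_rows(
  commands=[
    {"translation": [0, 0, -0.5], "spin": 0},
    {"translation": [0, 0, -1.5], "spin": 0},
    {"translation": [0, 0, -3], "spin": 0},
    {"translation": [0, 0, -5], "spin": 0},
    {"translation": [0, 0, -8], "spin": 0},
    {"translation": [0, 0, -11], "spin": 0},
    {"translation": [0, 0, -14], "spin": 0},
    {"translation": [0, 0, -17], "spin": 0},
    {"translation": [0, 0, -20], "spin": 0},
    {"translation": [0, 0, -22], "spin": 0},
    {"translation": [0, 0, -22], "spin": 0},
    {"translation": [0, 0, -22], "spin": 0},
  ],
)

```text
clock: 8.7
ee_pos: [0.5176, -0.2609, 0.2396]
orientation: [[-0.151, 0.989, -0.001], [0.989, 0.151, 0.0], [0.001, -0.001, -1.0]]
contact_force: [1.0, -1.3, -1.9]
width: 0.0468
```

```bash
cat > cs.py <<'E'
from h import *
np.set_printoptions(precision=4,suppress=True)
def case(tag):
    s=manip.read_state(); print(s['ee_pos'],s['width'],s['clock'],s['contact_force'],s['joint_positions'])
    print(s['orientation'])
    im,d,P=grab('wrist',tag); w=cloud(d,P,True); q=(w-s['ee_pos'])@s['orientation']
    cv2.imwrite(f'pics/{tag}c.png',cv2.resize(im[120:370,220:420],None,fx=3,fy=2.4)[:,:,::-1])
    m=(np.abs(q[...,0])<.021)&(q[...,1]>-.03)&(q[...,1]<.04)&(np.abs(q[...,2])<.02)
    Q=q[m]
    for y0 in np.arange(-.016,.03,.003):
        k=np.abs(Q[:,1]-y0)<.0015
        if k.sum()>5: print(y0.round(3),np.median(Q[k,2]).round(4),k.sum())
    # front edge vs x using upper surface
    T=(q[...,1]>-.03)&(q[...,1]<.03)&(np.abs(q[...,2]+.004)<.005)&(np.abs(q[...,0])<.03)
    q2=q[T]
    for x0 in np.arange(-.02,.021,.008):
        k=np.abs(q2[:,0]-x0)<.002
        print('x',x0.round(3),'front y',np.percentile(q2[k,1],1).round(4))
E
python3 -c "from cs import *; case('w6')"
```

```text
[ 0.5176 -0.2609  0.2396] 0.046775253133414615 8.7 [ 1.0462 -1.268  -1.8856] [ -0.0815  17.5585  30.2166  87.0242  -8.9246  77.8901 129.5196]
[[-0.1506  0.9886 -0.001 ]
 [ 0.9886  0.1506  0.0004]
 [ 0.0005 -0.0009 -1.    ]]
-0.01 -0.0003 1154
-0.007 -0.0044 466
-0.004 -0.0044 425
-0.001 -0.0044 448
0.002 -0.0047 428
0.005 -0.0047 403
0.008 -0.0047 386
0.011 -0.0048 388
0.014 -0.0048 356
0.017 -0.0048 366
0.02 -0.0049 343
0.023 -0.0048 330
0.026 -0.0048 317
0.029 -0.0048 318
x -0.02 front y -0.0109
x -0.012 front y -0.0102
x -0.004 front y -0.0103
x 0.004 front y -0.0102
x 0.012 front y -0.0102
x 0.02 front y -0.0102
```

View pics/w6c.png

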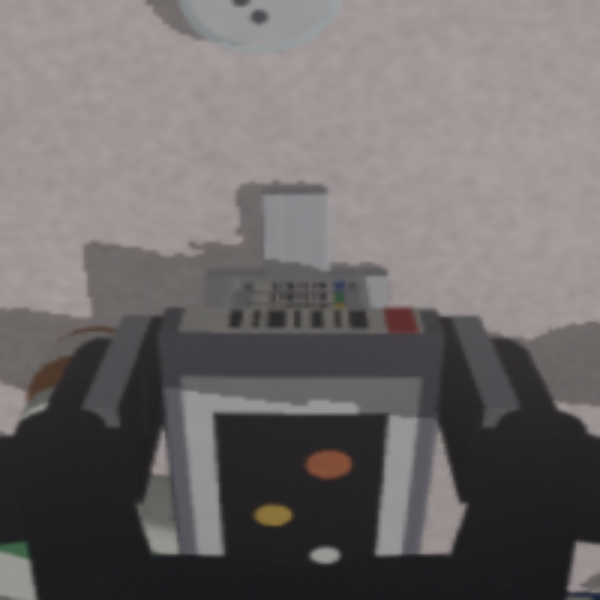

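Request:
send_rows(
  commands=[
    {"translation": [1, 0.4, 0], "spin": 0.04},
    {"translation": [3, 1.1, 0], "spin": 0.11},
    {"translation": [6, 2.2, 0], "spin": 0.22},
    {"translation": [9.5, 3.5, 0], "spin": 0.35},
    {"translation": [13, 4.8, 0], "spin": 0.48},
    {"translation": [16.5, 6.1, 0], "spin": 0.61},
    {"translation": [20, 7.4, 0], "spin": 0.74},
    {"translation": [23.5, 8.7, 0], "spin": 0.87},
    {"translation": [27, 10, 0], "spin": 1.0},
    {"translation": [30.5, 11.3, 0], "spin": 1.13},
    {"translation": [34, 12.6, 0], "spin": 1.26},
    {"translation": [37, 13.7, 0], "spin": 1.38},
    {"translation": [39, 14.4, 0], "spin": 1.46},
    {"translation": [40, 14.8, 0], "spin": 1.5},
    {"translation": [40.3, 14.9, 0], "spin": 1.511},
    {"translation": [40.3, 14.9, 0], "spin": 1.511},
    {"translation": [40.3, 14.9, 0], "spin": 1.511},
  ],
)

```text
clock: 10.88
ee_pos: [0.6046, 0.1587, 0.2402]
orientation: [[0.978, 0.209, -0.0], [0.209, -0.978, -0.0], [-0.0, 0.0, -1.0]]
contact_force: [-0.6, 0.4, -0.2]
width: 0.0464
```

```bash
python3 -c "from cs import *; case('w7')"
```

```text
[0.6046 0.1587 0.2402] 0.04644754566255118 10.875 [-0.6141  0.3518 -0.219 ] [-39.6587  23.804   31.0246  79.4993 -12.1731  80.038    3.3581]
[[ 0.978   0.2088 -0.0003]
 [ 0.2088 -0.978  -0.0004]
 [-0.0004  0.0003 -1.    ]]
-0.013 0.001 564
-0.01 -0.0035 856
-0.007 -0.0043 438
-0.004 -0.0044 426
-0.001 -0.0045 451
0.002 -0.0046 405
0.005 -0.0046 402
0.008 -0.0047 374
0.011 -0.0048 375
0.014 -0.0047 358
0.017 -0.0047 359
0.02 -0.0048 318
0.023 -0.0048 336
0.026 -0.0048 322
0.029 -0.0047 296
x -0.02 front y -0.0119
x -0.012 front y -0.0121
x -0.004 front y -0.0122
x 0.004 front y -0.0122
x 0.012 front y -0.012
x 0.02 front y -0.0118
```

View pics/w7.png

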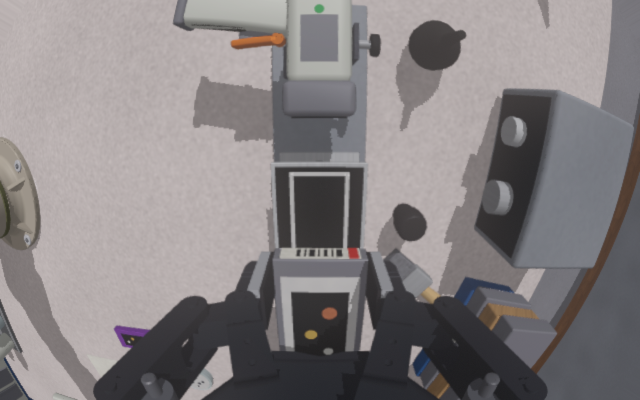

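```bash
cat > fr.py <<'E'
from cs import *
case('w8')
im,d,P=load('w8'); s=manip.read_state(); w=cloud(d,P,True); R=s['orientation'];p=s['ee_pos']
# pixel rays to plate plane, in tool frame
V=im.max(-1).astype(float)
uv=[(u,v) for v in range(150,262) for u in range(260,380)]
g=np.array([ray(u,v,.085,P,True) for u,v in uv]); q=((g-p)@R)*1000
val=np.array([V[v,u] for u,v in uv])
zz=np.array([w[v,u,2] for u,v in uv]); ok=np.abs(zz-.085)<.004
cv2.imwrite('pics/w8z.png',cv2.resize(im[140:270,250:390],None,fx=5,fy=4.5,interpolation=cv2.INTER_CUBIC)[:,:,::-1])
def prof(sel,coord,lo,hi,n):
    for c in np.arange(lo,hi,.5):
        k=sel&ok&(np.abs(coord-c)<.4)
        if k.sum(): print(n,c,int(np.mean(val[k])),end=' | ')
    print()
ymid=(q[:,1]>-45)&(q[:,1]<-22)
prof(ymid&(q[:,0]<0),q[:,0],-33,-20,'L'); prof(ymid&(q[:,0]>0),q[:,0],20,33,'R')
prof(np.abs(q[:,0])<20,q[:,1],-75,-5,'Y')
E
python3 fr.py
```

```text
[0.6046 0.1588 0.2403] 0.0467554040448248 10.925 [-0.0124 -0.2927 -0.5238] [-39.658   23.7968  31.0231  79.4898 -12.1785  80.0403   3.3479]
[[ 0.978   0.2087 -0.0001]
 [ 0.2087 -0.978  -0.0002]
 [-0.0001  0.0002 -1.    ]]
-0.013 0.0011 522
-0.01 -0.0033 889
-0.007 -0.0044 449
-0.004 -0.0044 417
-0.001 -0.0045 459
0.002 -0.0046 403
0.005 -0.0047 392
0.008 -0.0047 400
0.011 -0.0048 371
0.014 -0.0047 352
0.017 -0.0048 360
0.02 -0.0048 327
0.023 -0.0047 321
0.026 -0.0047 311
0.029 -0.0047 301
x -0.02 front y -0.0121
x -0.012 front y -0.012
x -0.004 front y -0.012
x 0.004 front y -0.0122
x 0.012 front y -0.012
x 0.02 front y -0.0118
L -33.0 159 | L -32.5 164 | L -32.0 164 | L -31.5 164 | L -31.0 164 | L -30.5 163 | L -30.0 166 | L -29.5 163 | L -28.5 165 | L -27.5 165 | L -26.5 165 | L -25.5 165 | L -25.0 161 | L -24.5 165 | L -24.0 165 | L -23.5 165 | L -23.0 165 | L -22.5 165 | L -22.0 164 | L -21.5 164 | L -21.0 163 | L -20.5 163 | 
R 20.0 164 | R 20.5 164 | R 21.0 163 | R 21.5 163 | R 22.0 162 | R 22.5 162 | R 23.0 162 | R 23.5 162 | R 24.0 163 | R 24.5 163 | R 25.0 163 | R 25.5 163 | R 26.0 163 | R 26.5 163 | R 27.0 163 | R 27.5 157 | R 28.0 162 | R 29.0 162 | R 30.0 163 | R 31.0 165 | R 31.5 173 | R 32.0 165 | R 32.5 168 | 
Y -25.0 169 | Y -24.5 169 | Y -24.0 161 | Y -23.5 161 | Y -23.0 157 | Y -22.5 157 | Y -22.0 139 | Y -21.5 139 | Y -21.0 99 | Y -20.5 99 | Y -20.0 60 | Y -19.5 60 | Y -19.0 54 | Y -18.5 53 | Y -18.0 54 | Y -17.5 53 | Y -17.0 79 | Y -16.0 157 | Y -15.0 173 | Y -14.0 173 | Y -13.0 156 | Y -12.0 94 | Y -11.0 59 | Y -10.0 54 | Y -9.0 53 | Y -8.0 53 | Y -7.0 53 | Y -6.0 53 |
```

View pics/w8z.png

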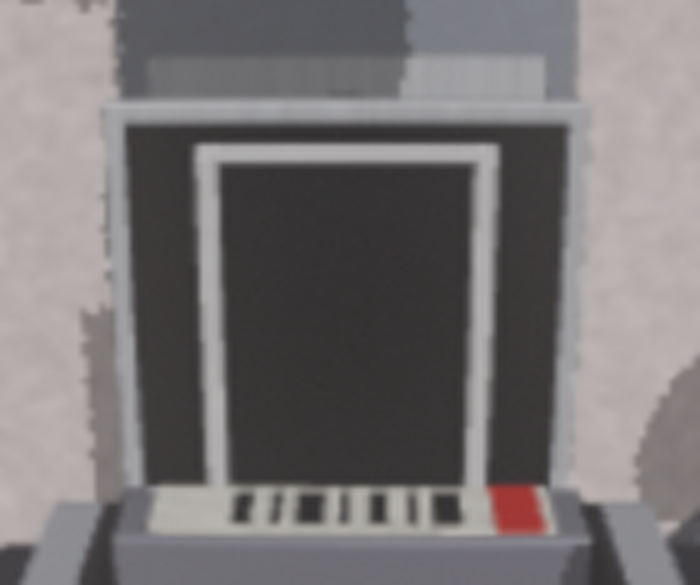

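```bash
python3 - <<'E'
from h import *
np.set_printoptions(precision=5,suppress=True)
ee={'w6':([.5176,-.2609,.2396],[[-.1506,.9886,-.001],[.9886,.1506,.0004],[.0005,-.0009,-1]]),'w8':([.6046,.1588,.2403],[[.978,.2087,-.0001],[.2087,-.978,-.0002],[-.0001,.0002,-1]])}
for t in ee:
    im,d,P=load(t); p,R=map(np.array,ee[t])
    Rc=cv2.Rodrigues(np.array(P['rvec']))[0]; o=-Rc.T@P['tvec']
    print(t,'cam in tool mm',1000*R.T@(o-p), (R.T@Rc.T)[:,2])
    for vv,dz in ((258.5,.0047),(248.2,-.0083)):
        print((R.T@(ray(320,vv,p[2]+dz,P,True)-p))*1000)
    col=im[240:266,312:330].mean(1); print(np.round(col.mean(1)).astype(int))
E
```

```text
w6 cam in tool mm [   1.35579  -83.90759 -134.88197] [0.00051 0.32598 0.94537]
[  1.45547 -10.30344  -4.68965]
[ 1.46718 -9.12514  8.30928]
[86 81 76 75 79 86 80 77 84 83 74 72 72 71 70 72 84 96 92 72 66 66 66 66
 66 66]
w8 cam in tool mm [   0.38398  -85.49362 -134.84541] [-0.00032  0.32559  0.9455 ]
[  0.36939 -11.98651  -4.70215]
[  0.36967 -10.80969   8.29806]
[ 54  54  54  54  54  54  54  70 129 143 125 121 123 123 121 123 147 168
 160 135 131 124 115 113 112 112]
```

```bash
python3 - <<'E'
from h import *
im,d,P=load('w8'); p,R=map(np.array,([.6046,.1588,.2403],[[.978,.2087,-.0001],[.2087,-.978,-.0002],[-.0001,.0002,-1]]))
e=np.array([.00008,.00137,0])
V=im.max(-1).astype(float); res={}
for v in range(176,244,6):
    us=np.arange(270,370,.25); row=np.mean([np.interp(us,np.arange(640),V[vv]) for vv in (v,)],0)
    g=np.array([ray(u,v,.085,P,True)-e-p for u in us])@R*1000
    x=g[:,0]; b=row>108
    ed=np.flatnonzero(np.diff(b.astype(int)))
    print(v,'y',g[len(g)//2,1].round(1),x[ed].round(1))
E
```

```text
176 y -10.8 [-44.2 -30.7 -25.4  23.   28.3  41.5]
182 y -4.8 [-44.2 -30.7 -26.   23.4  28.2  41.5]
188 y 1.3 [-44.  -30.8 -25.9  23.5  28.2  41.5]
194 y 7.5 [-44.  -30.5 -26.1  23.1  28.3  41.5]
200 y 13.7 [-44.3 -30.5 -26.3  23.3  28.3  41.5]
206 y 20.0 [-44.3 -30.7 -25.9  23.4  28.2  41.6]
212 y 26.4 [-44.1 -30.7 -26.1  23.6  28.4  41.6]
218 y 32.9 [-44.2 -30.6 -26.1  23.3  28.1  41.4]
224 y 39.4 [-44.3 -30.9 -26.   23.2  28.3  41.5]
230 y 46.1 [-44.1 -30.6 -26.   23.1  28.3  41.5]
236 y 53.0 [-44.  -30.9 -26.2  23.   28.   41.6]
242 y 59.9 [-44.1 -31.1 -26.1  23.2  28.   41.4]
```

Request:
send_rows(
  commands=[
    {"translation": [-0.04, 0.02, 1], "spin": 0},
    {"translation": [-0.08, 0.04, 3], "spin": 0},
    {"translation": [-0.13, 0.07, 5.5], "spin": 0},
    {"translation": [-0.13, 0.07, 8], "spin": 0},
    {"translation": [-0.13, 0.07, 10], "spin": 0},
    {"translation": [-0.13, 0.07, 11.5], "spin": 0},
    {"translation": [-0.13, 0.07, 12.3], "spin": 0},
    {"translation": [-0.13, 0.07, 12.8], "spin": 0},
    {"translation": [-0.13, 0.07, 12.8], "spin": 0},
    {"translation": [-0.13, 0.07, 12.8], "spin": 0},
  ],
)

```text
clock: 12.22
ee_pos: [0.6039, 0.1588, 0.1129]
orientation: [[0.978, 0.21, 0.001], [0.21, -0.978, 0.0], [0.001, -0.0, -1.0]]
contact_force: [-0.9, 0.1, -1.3]
width: 0.0465
```

```bash
python3 - <<'E'
from h import *
np.set_printoptions(precision=4,suppress=True)
s=manip.read_state(); p,R=s['ee_pos'],s['orientation']; print(p,R,s['clock'],s['contact_force'])
im,d,P=grab('wrist','w9')
cv2.imwrite('pics/w9z.png',cv2.resize(im[140:300,240:400],None,fx=4,fy=3.7,interpolation=cv2.INTER_CUBIC)[:,:,::-1])
Rc=cv2.Rodrigues(np.array(P['rvec']))[0]; o=-Rc.T@P['tvec']; print('cam in tool mm',1000*R.T@(o-p))
e=np.array([.00008,.00137,0]); V=im.max(-1).astype(float)
for v in range(180,262,6):
    us=np.arange(230,410,.25); row=np.interp(us,np.arange(640),V[v])
    g=np.array([ray(u,v,.085,P,True)-e-p for u in us])@R*1000
    ed=np.flatnonzero(np.diff((row>108).astype(int))); print(v,'y',g[len(g)//2,1].round(1),g[ed,0].round(1))
for u in (300,320,340):
    vs=np.arange(130,300,.25); col=np.interp(vs,np.arange(400),V[:,u]); ed=np.flatnonzero(np.diff((col>108).astype(int)))
    print(u,[(vs[i],round(((ray(u,vs[i],.085,P,True)-e-p)@R*1000)[1],1)) for i in ed])
E
```

```text
[0.6039 0.1588 0.1129] [[ 0.9778  0.2095  0.001 ]
 [ 0.2095 -0.9778  0.0003]
 [ 0.001  -0.0001 -1.    ]] 12.225 [-0.874   0.1468 -1.3279]
cam in tool mm [   0.3693  -85.4951 -134.8526]
180 y -40.7 [-37.7   9.4]
186 y -37.3 [-37.9 -29.3 -26.  -25.3 -24.4  -5.5  -4.2   2.2   3.1   7.1]
192 y -33.9 [-37.7 -30.  -25.6  -5.5  -4.3  -1.9  -1.2   7.2]
198 y -30.4 [-37.2 -29.9 -27.8  -5.5  -4.6   6.6]
204 y -26.9 [-37.9   6.1]
210 y -23.4 []
216 y -19.7 [-43.4  42.2]
222 y -16.1 [-43.6  42.5]
228 y -12.3 [-43.6 -30.1  28.7  42.4]
234 y -8.5 [-43.5 -29.8 -25.5  24.3  28.9  42.6]
240 y -4.6 [-43.6 -29.9 -25.4  24.4  28.8  42.5]
246 y -0.7 [-43.7 -29.9 -25.5  24.4  28.6  42.4]
252 y 3.3 [-43.6 -35.8 -30.1 -24.8 -14.2 -12.1  -9.7  -8.8  -6.9  -3.4  -1.5  -0.6
   1.8   3.8   6.7   7.4   9.4  12.6  24.7  30.   35.7  42.5]
258 y 7.4 [-43.6 -37.7 -31.7 -28.3  27.2  31.5  37.6  42.5]
300 [(np.float64(182.0), np.float64(-39.6)), (np.float64(183.75), np.float64(-38.6)), (np.float64(187.0), np.float64(-36.8)), (np.float64(188.75), np.float64(-35.8)), (np.float64(206.5), np.float64(-25.4)), (np.float64(2
[... 208 characters left out ...]
float64(2.8)), (np.float64(291.75), np.float64(32.5))]
320 [(np.float64(206.0), np.float64(-25.7)), (np.float64(215.5), np.float64(-20.0)), (np.float64(223.75), np.float64(-15.0)), (np.float64(231.0), np.float64(-10.4)), (np.float64(247.5), np.float64(0.3)), (np.float64(292.25), np.float64(32.8))]
340 [(np.float64(144.25), np.float64(-60.4)), (np.float64(205.75), np.float64(-25.9)), (np.float64(206.0), np.float64(-25.7)), (np.float64(215.5), np.float64(-20.0)), (np.float64(223.5), np.float64(-15.1)), (np.float64(231.0), np.float64(-10.4)), (np.float64(247.75), np.float64(0.5)), (np.float64(249.0), np.float64(1.4)), (np.float64(255.75), np.float64(5.9)), (np.float64(292.0), np.float64(32.7))]
```

View pics/w9z.png

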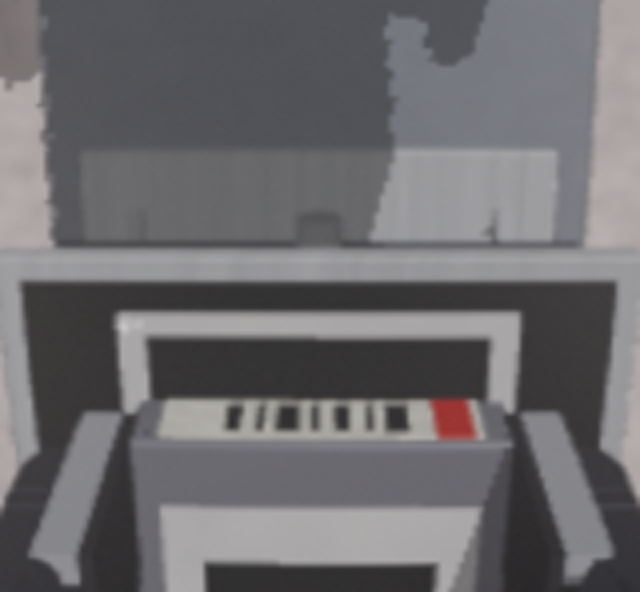

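```bash
python3 - <<'E'
from h import *
np.set_printoptions(precision=2,suppress=True)
e=np.array([.00008,.00137,0])
for t,p,R in (('w8',[.6046,.1588,.2403],[[.978,.2087,-.0001],[.2087,-.978,-.0002],[-.0001,.0002,-1]]),('w9',[.6039,.1588,.1129],[[.9778,.2095,.001],[.2095,-.9778,.0003],[.001,-.0001,-1]]),('w6',[.5176,-.2609,.2396],[[-.1506,.9886,-.001],[.9886,.1506,.0004],[.0005,-.0009,-1]])):
    im,d,P=load(t); w=cloud(d,P,True); q=(w-e-np.array(p))@np.array(R)*1000
    print(t)
    for v in range(245,266): print(v,np.nanmedian(q[v,300:340],0),im[v,300:340].mean().round())
    # side edges on top surface
    r=q[268,250:390]; m=np.abs(r[:,2]+4.7)<1; print('top x range',r[m][:,0].min(),r[m][:,0].max())
E
```

```text
w8
245 [ -0.53  63.25 154.91] 55.0
246 [ -1.06  64.31 154.75] 55.0
247 [ -0.53  65.71 155.13] 75.0
248 [ -0.25 -10.42   6.7 ] 130.0
249 [-0.25 -9.89  6.6 ] 142.0
250 [ -0.5  -10.14   5.04] 123.0
251 [  0.01 -10.2    3.84] 119.0
252 [ -0.24 -10.32   2.53] 121.0
253 [ -0.24 -10.39   1.33] 121.0
254 [ -0.24 -10.46   0.19] 120.0
255 [ -0.24 -10.3   -0.56] 124.0
256 [-0.24 -9.98 -1.  ] 146.0
257 [ -0.24 -10.03  -2.11] 166.0
258 [ -0.24 -10.13  -3.27] 160.0
259 [-0.24 -9.64 -3.41] 134.0
260 [-0.24 -9.34 -3.88] 131.0
261 [-0.24 -9.   -4.28] 124.0
262 [ 0.   -8.54 -4.44] 115.0
263 [-0.24 -7.95 -4.42] 113.0
264 [-0.24 -7.34 -4.29] 113.0
265 [-0.24 -6.83 -4.41] 112.0
top x range -23.150368010496848 23.10441659534084
w9
245 [-0.31 -1.66 27.39] 53.0
246 [-0.31 -1.07 27.26] 53.0
247 [-0.31 -0.37 27.34] 72.0
248 [ -0.28 -10.5    6.59] 126.0
249 [-0.02 -9.94  6.55] 136.0
250 [ -0.27 -10.24   4.88] 117.0
251 [ -0.27 -10.3    3.68] 114.0
252 [ -0.27 -10.38   2.47] 113.0
253 [ -0.52 -10.43   1.32] 113.0
254 [ -0.26 -10.56   0.07] 114.0
255 [ -0.26 -10.24  -0.4 ] 119.0
256 [ -0.26 -10.2   -1.37] 142.0

[... 330 characters left out ...]
245 [ -0.33  88.16 203.56] 86.0
246 [ -0.33  88.62 201.81] 82.0
247 [ -0.33  87.77 197.51] 83.0
248 [ -0.13 -10.51   6.42] 87.0
249 [ -0.13 -10.02   6.25] 83.0
250 [ -0.38 -10.2    4.82] 73.0
251 [ -0.13 -10.22   3.68] 72.0
252 [ -0.13 -10.3    2.43] 72.0
253 [ -0.13 -10.4    1.22] 71.0
254 [ -0.13 -10.54  -0.1 ] 71.0
255 [ -0.13 -10.21  -0.52] 73.0
256 [ -0.13 -10.06  -1.25] 84.0
257 [ -0.13 -10.04  -2.24] 96.0
258 [ -0.13 -10.08  -3.29] 91.0
259 [-0.13 -9.73 -3.68] 71.0
260 [ 0.11 -9.39 -4.06] 66.0
261 [-0.13 -8.97 -4.29] 66.0
262 [-0.13 -8.47 -4.41] 66.0
263 [-0.13 -7.92 -4.45] 66.0
264 [-0.13 -7.25 -4.26] 66.0
265 [-0.13 -6.76 -4.44] 66.0
top x range -23.37554985866554 23.355454873706833
```

Request:
send_rows(
  commands=[
    {"translation": [-0.05, 0.07, 0.5], "spin": 0},
    {"translation": [-0.05, 0.07, 1.0], "spin": 0},
    {"translation": [-0.05, 0.07, 1.3], "spin": 0},
    {"translation": [-0.05, 0.07, 1.5], "spin": 0},
    {"translation": [-0.05, 0.07, 1.6], "spin": 0},
    {"translation": [-0.05, 0.07, 1.7], "spin": 0},
    {"translation": [-0.05, 0.07, 1.7], "spin": 0},
    {"translation": [-0.05, 0.07, 1.7], "spin": 0},
  ],
)

```text
clock: 13.28
ee_pos: [0.6032, 0.158, 0.0954]
orientation: [[0.978, 0.21, 0.0], [0.21, -0.978, 0.0], [0.0, -0.0, -1.0]]
contact_force: [-0.3, -0.1, -1.1]
width: 0.0469
```

```bash
cat > fz.py <<'E'
from h import *
import sys
np.set_printoptions(precision=4,suppress=True)
s=manip.read_state(); p,R=s['ee_pos'],s['orientation']; print(p,s['clock'],s['contact_force'])
t=sys.argv[1]; im,d,P=grab('wrist',t); w=cloud(d,P,True)
cv2.imwrite(f'pics/{t}z.png',cv2.resize(im[140:300,240:400],None,fx=4,fy=3.7,interpolation=cv2.INTER_CUBIC)[:,:,::-1])
e=np.array([.00008,.00137,0]); V=im.max(-1).astype(float)
for v in range(222,252,3):
    us=np.arange(230,410,.25); row=np.interp(us,np.arange(640),V[v])
    g=np.array([ray(u,v,.085,P,True)-e-p for u in us])@R*1000
    ed=np.flatnonzero(np.diff((row>108).astype(int))); print(v,'y',g[len(g)//2,1].round(1),g[ed,0].round(1))
for u in (300,320,340):
    vs=np.arange(200,270,.25); col=np.interp(vs,np.arange(400),V[:,u]); ed=np.flatnonzero(np.diff((col>108).astype(int)))
    print(u,[(float(vs[i]),float(round(((ray(u,vs[i],.085,P,True)-e-p)@R*1000)[1],1))) for i in ed])
q=(w-e-p)@R*1000
print('plate z tool',np.nanmedian(q[238:244,300:340,2]),'front y',np.nanmedian(q[251:258,300:340,1]))
E
python3 fz.py w10
```

```text
[0.6032 0.158  0.0954] 13.275 [-0.2841 -0.1042 -1.0763]
222 y -23.4 []
225 y -21.7 []
228 y -20.1 [-42.7  43.4]
231 y -18.4 [-42.8  43.5]
234 y -16.7 [-42.7  43.5]
237 y -15.0 [-42.7 -28.8  29.6  43.6]
240 y -13.2 [-42.8 -29.1  29.8  43.5]
243 y -11.5 [-42.8 -29.1  29.8  43.5]
246 y -9.7 [-42.7 -28.9 -24.6  25.3  29.8  43.6]
249 y -7.9 [-42.7 -29.1 -24.6 -21.8  21.   25.3  29.8  43.4]
300 [(207.0, -31.5), (208.75, -30.6), (210.0, -29.9), (211.25, -29.2), (216.75, -26.3), (227.0, -20.6), (235.75, -15.7), (243.5, -11.2), (247.5, -8.8), (249.75, -7.4), (250.0, -7.3)]
320 [(216.0, -26.7), (227.25, -20.5), (235.75, -15.7), (243.5, -11.2), (247.5, -8.8)]
340 [(213.5, -28.0), (216.25, -26.5), (227.25, -20.5), (235.75, -15.6), (243.5, -11.1), (247.75, -8.6), (249.0, -7.9), (255.75, -3.8)]
plate z tool 9.572535431281338 front y -10.27345618924733
```

View pics/w10z.png

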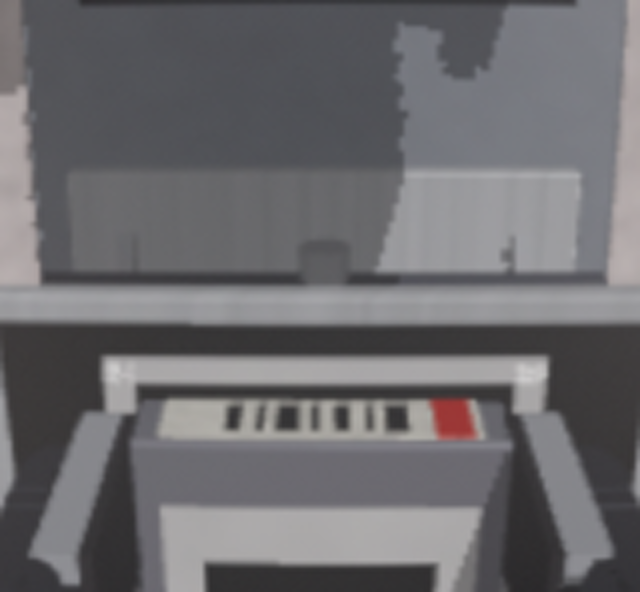

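Request:
send_rows(
  commands=[
    {"translation": [0.04, 0, 0.03], "spin": 0},
    {"translation": [0.04, 0, 0.06], "spin": 0},
    {"translation": [0.04, 0, 0.09], "spin": 0},
    {"translation": [0.04, 0, 0.09], "spin": 0},
    {"translation": [0.04, 0, 0.09], "spin": 0},
  ],
)

```text
clock: 13.95
ee_pos: [0.6035, 0.1581, 0.0944]
orientation: [[0.978, 0.209, -0.0], [0.209, -0.978, -0.0], [-0.0, 0.0, -1.0]]
contact_force: [-0.5, -0.5, 0.1]
width: 0.0467
```

```bash
python3 fz.py w11
```

```text
[0.6035 0.1581 0.0944] 13.95 [-0.4522 -0.5255  0.1121]
222 y -23.8 []
225 y -22.2 []
228 y -20.5 [-42.9  42.7]
231 y -18.8 [-43.  43.]
234 y -17.2 [-42.9  43.2]
237 y -15.4 [-43.  -29.2  29.3  43. ]
240 y -13.7 [-43.  -29.3  29.6  43.1]
243 y -12.0 [-43.1 -29.4  29.6  43.1]
246 y -10.2 [-43.  -29.3 -25.   25.   29.3  43.2]
249 y -8.5 [-43.1 -29.4 -25.  -21.6  20.8  25.   29.3  43.1]
300 [(201.0, -35.0), (203.75, -33.6), (208.0, -31.4), (209.75, -30.4), (210.0, -30.3), (211.25, -29.6), (217.5, -26.3), (227.5, -20.8), (236.5, -15.7), (244.5, -11.1), (247.5, -9.3), (249.75, -8.0), (250.0, -7.8)]
320 [(216.75, -26.7), (227.75, -20.7), (236.5, -15.7), (244.5, -11.1), (247.5, -9.3)]
340 [(214.25, -28.0), (217.25, -26.4), (227.5, -20.8), (236.5, -15.7), (244.5, -11.1), (247.75, -9.2), (249.0, -8.4), (255.75, -4.4)]
plate z tool 8.468281990110164 front y -10.232155105118842
```

Request:
send_rows(
  commands=[
    {"translation": [0, 0, 0.02], "spin": 0},
    {"translation": [0, 0, 0.02], "spin": 0},
    {"translation": [0, 0, 0.02], "spin": 0},
    {"translation": [0, 0, 0.02], "spin": 0},
  ],
  grip=-0.36,
)

```text
clock: 14.5
ee_pos: [0.6035, 0.158, 0.0942]
orientation: [[0.978, 0.209, -0.0], [0.209, -0.978, -0.0], [-0.0, 0.0, -1.0]]
contact_force: [0.5, -0.2, -0.2]
width: 0.058
```

```bash
python3 fz.py w12
```

```text
[0.6035 0.158  0.0942] 14.5 [ 0.4572 -0.2471 -0.2144]
222 y -23.9 []
225 y -22.3 []
228 y -20.6 [-42.9 -16.8 -11.8 -10.9  14.2  42.7]
231 y -18.9 [-43.1  43.2]
234 y -17.3 [-43.   43.2]
237 y -15.5 [-43.1 -29.   29.1  43. ]
240 y -13.8 [-43.1 -29.4  29.4  43. ]
243 y -12.1 [-43.  -29.4  29.4  43.2]
246 y -10.3 [-43.1 -29.4 -24.9  24.8  29.4  43.3]
249 y -8.6 [-43.  -29.4 -24.9 -21.6 -12.2 -10.5  -8.1  -7.7  -5.5  -3.4  -1.2  -1.
   2.    3.    8.3  10.6  20.9  25.   29.3  43.1]
300 [(211.75, -29.4), (217.5, -26.4), (228.0, -20.6), (236.5, -15.8), (244.5, -11.2), (247.25, -9.6), (248.75, -8.7), (250.0, -7.9)]
320 [(217.0, -26.6), (228.0, -20.6), (236.5, -15.8), (244.5, -11.2), (247.0, -9.7)]
340 [(214.25, -28.1), (217.25, -26.5), (228.0, -20.6), (236.5, -15.8), (244.5, -11.2), (255.5, -4.6)]
plate z tool 8.41774968247097 front y -10.337778975976018
```

View pics/w12z.png

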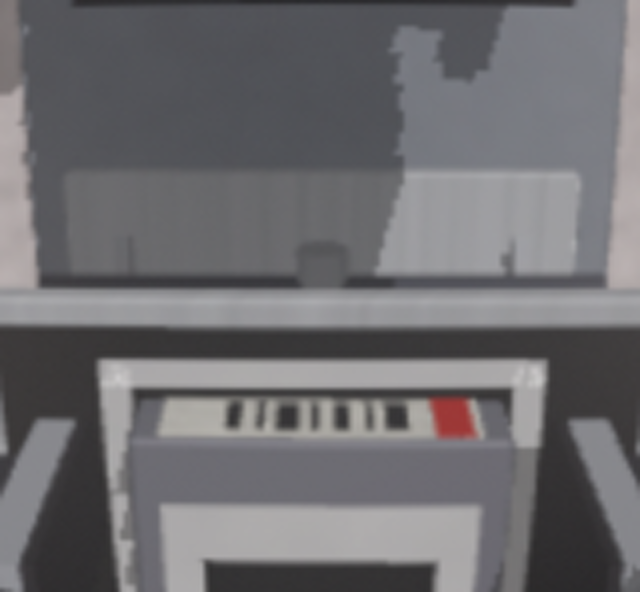

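Request:
send_rows(
  commands=[
    {"translation": [0, 0, -0.4], "spin": 0},
    {"translation": [0, 0, -1.2], "spin": 0},
    {"translation": [0, 0, -3], "spin": 0},
    {"translation": [0, 0, -6], "spin": 0},
    {"translation": [0, 0, -9], "spin": 0},
    {"translation": [0, 0, -12], "spin": 0},
    {"translation": [-0.6, -1.5, -15.5], "spin": -0.12},
    {"translation": [-1.3, -3.2, -15.5], "spin": -0.28},
    {"translation": [-2, -4.8, -15.5], "spin": -0.44},
    {"translation": [-2.7, -6.5, -15.5], "spin": -0.6},
    {"translation": [-3.4, -8.2, -15.5], "spin": -0.76},
    {"translation": [-4.1, -10, -15.5], "spin": -0.92},
    {"translation": [-4.8, -11.7, -15.5], "spin": -1.08},
    {"translation": [-5.5, -13.4, -15.5], "spin": -1.22},
    {"translation": [-6.6, -15.9, -15.5], "spin": -1.36},
    {"translation": [-6.6, -15.9, -15.5], "spin": -1.36},
    {"translation": [-6.6, -15.9, -15.5], "spin": -1.36},
    {"translation": [-6.6, -15.9, -15.5], "spin": -1.36},
  ],
)

```text
clock: 16.8
ee_pos: [0.5065, 0.2986, 0.2497]
orientation: [[0.003, 1.0, 0.001], [1.0, -0.003, -0.0], [-0.0, 0.001, -1.0]]
contact_force: [-0.8, 0.4, 0.5]
width: 0.0578
```

```bash
python3 - <<'E'
from h import *
np.set_printoptions(precision=4,suppress=True)
s=manip.read_state(); print(s['ee_pos'],s['orientation'],s['joint_positions'],s['clock'])
im,d,P=grab('wrist','w13')
cv2.imwrite('pics/w13c.png',cv2.resize(im[100:300,180:430],None,fx=3.2,fy=3,interpolation=cv2.INTER_CUBIC)[:,:,::-1])
E
sed -i 's/w=cloud(d,P,True)$/w=cloud(d,P,True)-np.array([.00008,.00137,0])/' st.py; python3 st.py w13
```

```text
[0.5065 0.2986 0.2497] [[ 0.0027  1.      0.0007]
 [ 1.     -0.0027 -0.0002]
 [-0.0002  0.0007 -1.    ]] [-45.1738  17.1686  14.7837  84.2864  -4.3684  79.0833  59.6521] 16.8
tape1 697 c [610.7 124.7] size [ 95.5 124.3] ang 11.42
[[551.5, 176.1999969482422], [576.2000122070312, 54.29999923706055], [669.7999877929688, 73.19999694824219], [645.2000122070312, 195.10000610351562]]
tape2 360 c [611.1 126. ] size [58.8 99.8] ang 12.15
[[571.7999877929688, 168.60000610351562], [592.9000244140625, 71.0], [650.2999877929688, 83.4000015258789], [629.2999877929688, 181.0]]
tape5 143 c [645.5  24.7] size [52.8 20.9] ang 19.64
[[617.0999755859375, 25.700000762939453], [624.0999755859375, 6.0], [673.9000244140625, 23.700000762939453], [666.9000244140625, 43.400001525878906]]
plate 3208 c [610.1 124.1] size [ 95.8 236.5] ang 12.03
[[538.5999755859375, 229.6999969482422], [587.9000244140625, -1.600000023841858], [681.5999755859375, 18.399999618530273], [632.2999877929688, 249.6999969482422]]
gripz 0.1099889881729337
grip 3490 c [482.  301.2] size [52.1 85.9] ang 89.9
[[439.0, 275.20001220703125], [5
[... 222 characters left out ...]
84104
0.48 0.291449364608192 0.3265451430814124
0.49 0.2913243201963868 0.3266977593418913
0.5 0.2912869802344219 0.3270541369540928
0.51 0.27693201529454825 0.32719411829110306
0.52 0.2919561893752725 0.3246814273646217
trig z 0.0846160374174682 0.10600775368664506
trig 333 c [523.  283.7] size [51.3 10.9] ang 7.78
[[496.79998779296875, 285.6000061035156], [498.29998779296875, 274.79998779296875], [549.2000122070312, 281.79998779296875], [547.7000122070312, 292.6000061035156]]
head 4530 c [573.2 284.5] size [ 59.4 114.4] ang 14.83
[[529.9000244140625, 332.20001220703125], [559.2000122070312, 221.60000610351562], [616.5999755859375, 236.8000030517578], [587.2999877929688, 347.3999938964844]]
```

View pics/w13.png

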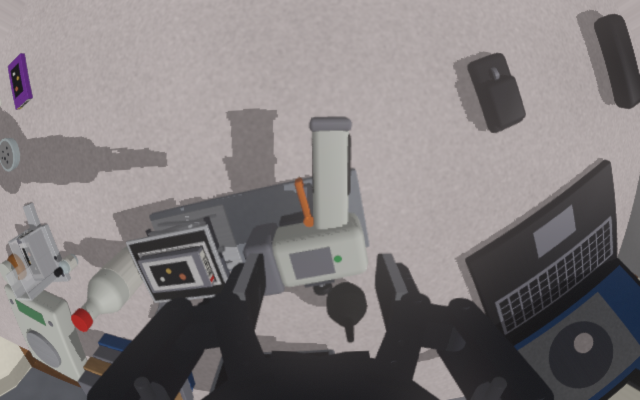

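Request:
send_rows(
  commands=[
    {"translation": [0.4, 0, 1], "spin": 0},
    {"translation": [0.72, 0, 3], "spin": 0},
    {"translation": [0.72, 0, 6], "spin": 0},
    {"translation": [0.72, 0, 8.5], "spin": 0},
    {"translation": [0.72, 0, 9.5], "spin": 0},
    {"translation": [0.72, 0, 9.5], "spin": 0},
    {"translation": [0.72, 0, 9.5], "spin": 0},
  ],
  grip=-0.9,
  grip_force=30,
)

```text
clock: 17.73
ee_pos: [0.5063, 0.3072, 0.1553]
orientation: [[-0.0, 1.0, 0.001], [1.0, 0.0, 0.001], [0.001, 0.001, -1.0]]
contact_force: [0.4, -0.4, -0.1]
width: 0.0813
```

```bash
python3 - <<'E'
from h import *
from st import rect
np.set_printoptions(precision=4,suppress=True)
s=manip.read_state(); p,R=s['ee_pos'],s['orientation'];print(p,s['width'],s['clock'])
im,d,P=grab('wrist','w14')
w=cloud(d,P,True)-np.array([.00008,.00137,0]); hsv=cv2.cvtColor(im,cv2.COLOR_RGB2HSV)
o=(hsv[...,0]<20)&(hsv[...,1]>120)
g=(np.abs(w[...,2]-.109)<.004)&(w[...,0]<.535)&(w[...,0]>.43)&(w[...,1]>.25)&(w[...,1]<.36)&~o
G=w[g]; print('end x',np.percentile(G[:,0],[0,.5,1]))
for x0 in np.arange(.445,.535,.01):
    q=G[np.abs(G[:,0]-x0)<.003]
    if len(q): print(round(x0,3),np.percentile(q[:,1],[0,1,99,100]))
t=o&(w[...,2]>.07)&(np.hypot(w[...,0]-.51,w[...,1]-.28)<.06); rect(w[t],'trig'); T=w[t]; print(T.min(0),T.max(0))
E
```

```text
[0.5063 0.3072 0.1553] 0.08126006125916264 17.725
end x [0.4385 0.4391 0.4395]
0.445 [0.2886 0.2894 0.3261 0.3269]
0.455 [0.2917 0.2918 0.3255 0.3262]
0.465 [0.2915 0.2922 0.3258 0.3264]
0.475 [0.2919 0.2926 0.326  0.3261]
0.485 [0.2917 0.2924 0.3263 0.3264]
0.495 [0.2919 0.2925 0.326  0.3268]
0.505 [0.2918 0.2924 0.3257 0.3264]
0.515 [0.292  0.2922 0.324  0.3247]
0.525 [0.2924 0.2925 0.3243 0.3245]
0.535 [0.2929 0.293  0.3246 0.3247]
trig 697 c [521.  283.5] size [47.2 12.8] ang 5.91
[[496.8999938964844, 287.5], [498.20001220703125, 274.70001220703125], [545.2000122070312, 279.6000061035156], [543.7999877929688, 292.29998779296875]]
[0.4978 0.275  0.0811] [0.5443 0.2914 0.1059]
```

View pics/w14.png

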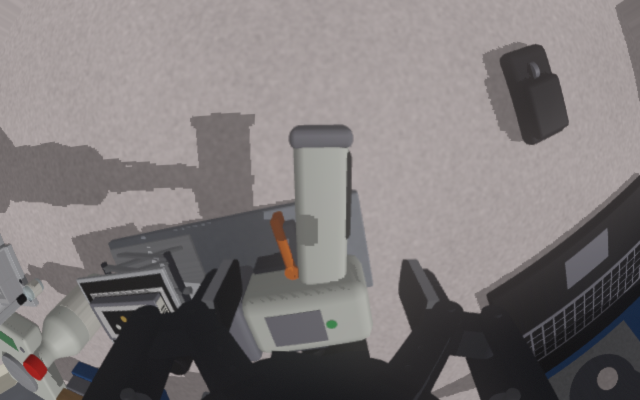

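Request:
send_rows(
  commands=[
    {"translation": [-0.16, 0, 1], "spin": 0},
    {"translation": [-0.16, 0, 2.5], "spin": 0},
    {"translation": [-0.16, 0, 4], "spin": 0},
    {"translation": [-0.16, 0, 5.5], "spin": 0},
    {"translation": [-0.16, 0, 6.6], "spin": 0},
    {"translation": [-0.16, 0, 7.1], "spin": 0},
    {"translation": [-0.16, 0, 7.1], "spin": 0},
    {"translation": [-0.16, 0, 7.1], "spin": 0},
  ],
)

```text
clock: 18.77
ee_pos: [0.5061, 0.3055, 0.0837]
orientation: [[-0.0, 1.0, 0.001], [1.0, 0.0, 0.001], [0.001, 0.001, -1.0]]
contact_force: [-0.3, 0.1, -0.3]
width: 0.0812
```

```bash
python3 - <<'E'
from h import *
s=manip.read_state(); print(s['ee_pos'],s['width'],s['clock'],s['contact_force'])
grab('wrist','w15')
E
```

```text
[0.50605579 0.30551909 0.08372339] 0.08117597465186403 18.775 [-0.27441088  0.13514484 -0.26880079]
```

View pics/w15.png

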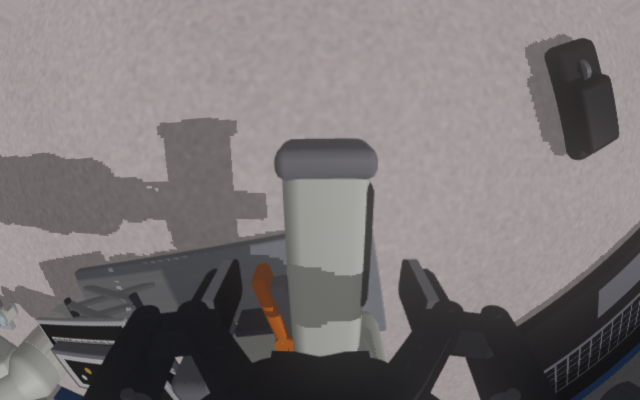

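Jaws straddle the grip: the left pad is outside the orange trigger at (265,280), the right pad outside the grip back at (370,250). Now I close.

Request:
send_rows(
  commands=[
    {"translation": [0, 0, 0], "spin": 0},
    {"translation": [0, 0, 0], "spin": 0},
    {"translation": [0, 0, 0], "spin": 0},
    {"translation": [0, 0, 0], "spin": 0},
    {"translation": [0, 0, 0], "spin": 0},
  ],
  grip=1,
  grip_force=30,
)

```text
clock: 19.45
ee_pos: [0.5057, 0.3048, 0.0837]
orientation: [[0.0, 1.0, -0.0], [1.0, -0.0, -0.0], [-0.0, -0.0, -1.0]]
contact_force: [-3.0, -3.8, 4.8]
width: 0.0406
```

```bash
python3 - <<'E'
from h import *
s=manip.read_state(); print(s['ee_pos'],s['width'],s['clock'],s['contact_force'])
grab('wrist','w16')
E
```

```text
[0.50573451 0.30478846 0.08370077] 0.04059526624665286 19.45 [-3.04074232 -3.79404838  4.836213  ]
```

View pics/w16.png

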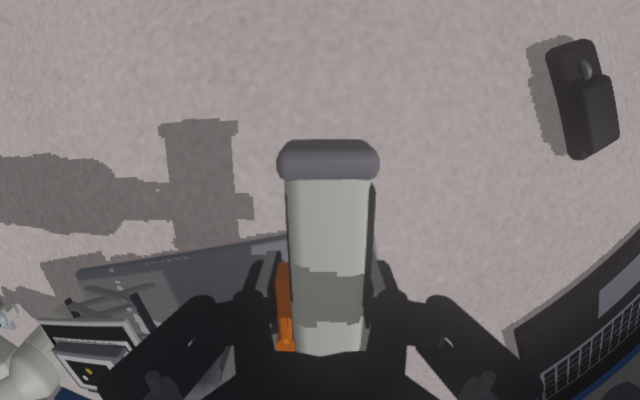

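Request:
send_rows(
  commands=[
    {"translation": [0, 0, 0], "spin": 0},
    {"translation": [0, 0, 0], "spin": 0},
    {"translation": [0, 0, 0], "spin": 0},
    {"translation": [0, 0, 0], "spin": 0},
    {"translation": [0, 0, 0], "spin": 0},
    {"translation": [0, 0, 0], "spin": 0},
    {"translation": [0, 0, 0], "spin": 0},
    {"translation": [0, 0, 0], "spin": 0},
  ],
  grip=1,
  grip_force=45,
)

```text
clock: 20.5
ee_pos: [0.5058, 0.3048, 0.0838]
orientation: [[0.0, 1.0, -0.0], [1.0, -0.0, -0.0], [-0.0, -0.0, -1.0]]
contact_force: [-3.0, -2.8, 4.3]
width: 0.0404
```

Request:
send_rows(
  commands=[
    {"translation": [0, 0, 0], "spin": 0},
    {"translation": [0, 0, 0], "spin": 0},
    {"translation": [0, 0, 0], "spin": 0},
    {"translation": [0, 0, 0], "spin": 0},
    {"translation": [0, 0, 0], "spin": 0},
    {"translation": [0, 0, 0], "spin": 0},
  ],
  grip=-0.9,
)

```text
clock: 21.25
ee_pos: [0.5056, 0.3054, 0.0832]
orientation: [[-0.0, 1.0, -0.0], [1.0, 0.0, 0.0], [0.0, -0.0, -1.0]]
contact_force: [-0.3, -0.3, 0.5]
width: 0.0811
```

```bash
python3 - <<'E'
from h import *
s=manip.read_state(); print(s['ee_pos'],s['width'],s['clock'],s['contact_force'])
grab('wrist','w17')
E
```

```text
[0.5056447  0.30542123 0.0832055 ] 0.0811286352473499 21.25 [-0.32781046 -0.2956437   0.53330245]
```

View pics/w17.png

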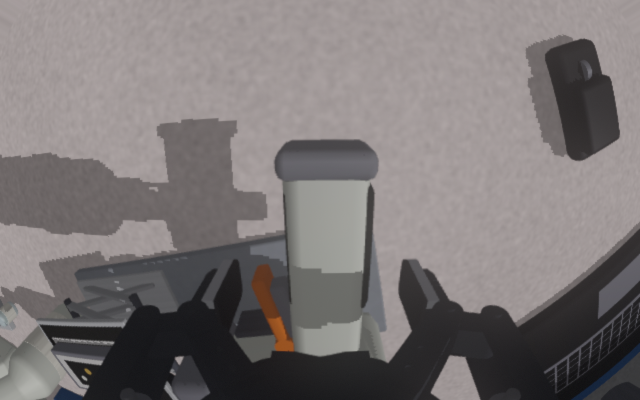

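Request:
send_rows(
  commands=[
    {"translation": [0, 0, -1], "spin": 0},
    {"translation": [0, 0, -4], "spin": 0},
    {"translation": [0, 0, -8], "spin": 0},
    {"translation": [0, 0, -12], "spin": 0},
    {"translation": [0, 0, -17], "spin": 0},
    {"translation": [-5, 0, -20], "spin": 0},
    {"translation": [-10, 0, -20], "spin": 0},
    {"translation": [-14, 0, -20], "spin": 0},
    {"translation": [-17, 0, -20], "spin": 0},
    {"translation": [-17, 0, -20], "spin": 0},
    {"translation": [-17, 0, -20], "spin": 0},
  ],
)

```text
clock: 22.68
ee_pos: [0.5057, 0.1361, 0.2837]
orientation: [[-0.001, 1.0, 0.0], [1.0, 0.001, 0.001], [0.001, 0.0, -1.0]]
contact_force: [-0.2, 0.6, 0.2]
width: 0.0811
```

```bash
python3 - <<'E'
from h import *
from st import rect
s=manip.read_state(); print(s['ee_pos'],s['width'],s['clock'],s['contact_force'])
im,d,P=grab('wrist','w18'); grab('top','top18'); grab('side','side18')
w=cloud(d,P,True)-np.array([.00008,.00137,0])
m=(np.abs(w[...,2]-.098)<.004)&(np.hypot(w[...,0]-.61,w[...,1]-.125)<.07); rect(w[m],'case'); print(np.median(w[m][:,2]))
q=w[m]; A=np.c_[q[:,:2]-q[:,:2].mean(0),np.ones(len(q))]; print('tilt',np.linalg.lstsq(A,q[:,2],rcond=None)[0])
cv2.imwrite('pics/w18c.png',cv2.resize(im[170:320,230:400],None,fx=4.5,fy=4,interpolation=cv2.INTER_CUBIC)[:,:,::-1])
E
```

```text
[0.5057 0.1361 0.2837] 0.08108799128002545 22.675 [-0.225   0.5579  0.1825]
case 2650 c [610.  123.8] size [49.6 90.9] ang 11.44
[[576.7000122070312, 163.5], [594.7000122070312, 74.4000015258789], [643.2999877929688, 84.19999694824219], [625.2000122070312, 173.3000030517578]]
0.09842688169224706
tilt [0.0104 0.0011 0.0984]
```

View pics/w18c.png

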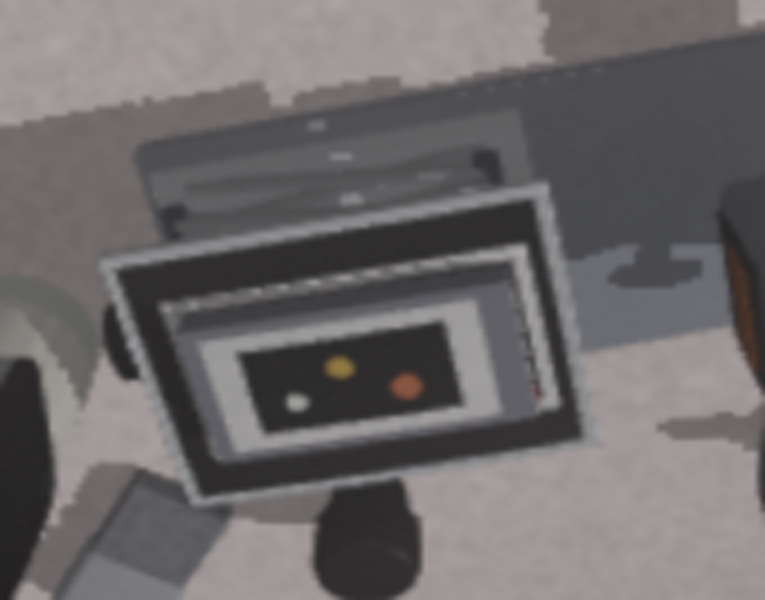

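View pics/side18.png

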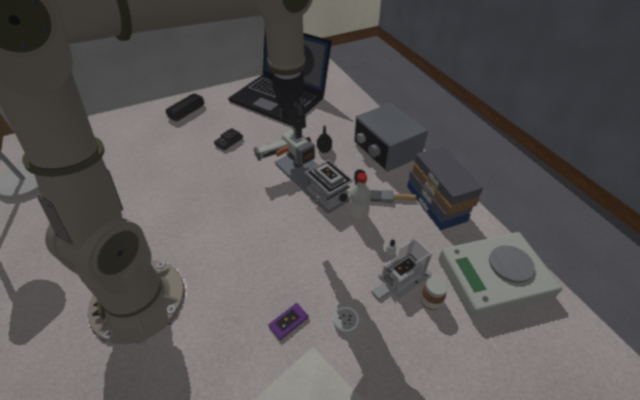

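```bash
python3 -c "
from plant import manip
print(manip.hand_in(), manip.read_state()['clock'])"
```

```text
the job is handed in; nothing more can be done
the job is handed in; nothing more can be done
```

The job is done and handed in at about 22.8 s of the 56 s allowed. I drew the bottom case about 65 mm out of the magazine, and the stack sank the expected 13 mm. I then laid the case in the tape frame with its label towards the reader and let go of it. Last, I squeezed the orange trigger, held it about 1.1 s and released it.

**What the last checks showed**
- **Case:** it lies on the plate inside the frame, with its striped end facing the window. Right after release, its label end was 0.9 mm inside the tape and it was centred sideways to within a few tenths of a millimetre. The final view put its centre about 1 mm from the frame centre. That fit is slightly biased because it also picks up points from the case's side face.
- **Tilt:** the same final fit shows about 0.6° of tilt across the case. I take that to be the side-face effect, because the case measured level in the grip.
- **Trigger:** the jaws closed to 40.4 mm against the nominal 41 mm, with the blade flush against the grip. It was back at its rest angle once I opened them.
- **Everything else:** the three other cases are still in the chute. In the last side view the dish, vial, jar and bottle look unmoved, though I did not measure them again.

**One disagreement:** the wrist camera's calibration was about 1.4 mm off the arm's own position along y. I corrected for this before placing the case and squeezing the trigger.

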